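Set up the filtration line

TASK

Set up the filtration line on the bench mat, in this order: stand the open steel beaker on the middle of the balance's round pan, put the knobbed cover squarely on the beaker, stand the taller of the two amber bottles on the middle of the stirrer's plate, and last stand the white filter capsule on the mat exactly midway between the stirrer plate and the balance pan. Set each thing down gently and keep it upright, and leave the shorter bottle and the squat jar where they are.

Things in the scene. Friction and masses are not known exactly. Their poses are not given: they have to be found in the camera images.
- mat_mid (a point): Centre of the top face of the thin grey bench mat (150 x 520 x 3 mm, fixed to the bench, its top 3 mm above the bench). The mat's long side is its y axis, its short side its x axis. The stirrer and the balance stand on it, one at either end, their plate and pan centres 180 mm from this point along the mat's y axis, so this point lies midway between them. z up.
- stirrer_top (a point): Magnetic stirrer: low white square box 130 x 130 mm with a flat white square top plate (120 mm) and a black knob on its side away from the robot; fixed at one end of the mat (which end varies). This point is the centre of the plate's upper face, 48 mm above the bench. z up.
- balance_pan (a point): Balance: low grey box 160 x 130 mm carrying a round bright steel pan of 100 mm diameter, with a small display and keys on the side away from the robot; fixed at the other end of the mat. This point is the centre of the pan's upper face, 45 mm above the bench; the pan does not move. z up.
- beaker_mid (a point): Steel beaker, open at the top: straight cylinder, 60 mm outer diameter, 80 mm high, wall 3 mm, 0.12 to 0.2 kg. Point at its centre, 40 mm above its underside. Stands upright, loose. z up along its axis.
- cover_mid (a point): Cover for the beaker: steel disc 74 mm across, 4 mm thick, with an upright black knob to lift it by (18 mm diameter, 10 to 48 mm above the underside) and below it a boss 34 mm across, 6 mm deep, that drops loosely into the beaker so that the disc rests on the rim. Starts standing on its boss. Point on its axis, 24 mm above the underside of the boss, 18 mm above that of the disc. z up.
- tall_bottle_mid (a point): The taller of two amber glass bottles with white label and white cap: body 58 mm diameter up to 100 mm, then a tapering shoulder, the cap 38 mm diameter from 118 to 145 mm, its top; 0.15 to 0.31 kg. Point at its centre, 72.5 mm above its underside. Loose, upright; it can be lifted by the cap. z up.
- capsule_mid (a point): Filter capsule: white plastic cylinder 42 mm diameter (from 8 to 66 mm up) with two grey bands, standing on a flat round foot 56 mm across and 6 mm thick, with a narrow nozzle (12 mm) on top; 88 mm high overall, 0.07 to 0.12 kg. Point at its centre, 44 mm above its underside. Loose, upright. z up.
- short_bottle_mid (a point): The shorter amber bottle, otherwise like the taller: 58 mm diameter, cap 38 mm, 100 mm high. Point at its centre, 50 mm above the bench. Not to be moved. z up.
- jar_mid (a point): Squat clear jar with a wide white lid: 66 mm diameter, 48 mm high. Point at its centre, 24 mm above the bench. Not to be moved. z up.
Not all that is in view belongs to the job. Leave any blue, pink or red look-alike of the part that bears beaker_mid alone.

How it is judged:
On the way, in this order (a step that is already met when the one before it is completed fails the run):
1. the beaker stands released in the middle of the balance pan (horizontal distance between beaker_mid and balance_pan below 0.015 m and z of beaker_mid in the frame of balance_pan between 0.036 and 0.044 m and angle between beaker_mid's own z axis and vertical below 0.08 rad and linear speed of beaker below 0.02 m/s and angular speed of beaker below 0.2 rad/s and contact force between the fingers and beaker below 0.2 N), for 0.2 s.
2. the cover lies released and level on the beaker, which is still on the pan (all of step 1 and horizontal distance between cover_mid and beaker_mid below 0.012 m and z of cover_mid in the frame of beaker_mid between 0.054 and 0.062 m and angle between cover_mid's own z axis and vertical below 0.08 rad and linear speed of cover below 0.02 m/s and angular speed of cover below 0.2 rad/s and contact force between the fingers and cover below 0.2 N), for 0.2 s.
3. the taller bottle stands released in the middle of the stirrer plate (horizontal distance between tall_bottle_mid and stirrer_top below 0.015 m and z of tall_bottle_mid in the frame of stirrer_top between 0.0685 and 0.0765 m and angle between tall_bottle_mid's own z axis and vertical below 0.08 rad and linear speed of tall_bottle below 0.02 m/s and angular speed of tall_bottle below 0.2 rad/s and contact force between the fingers and tall_bottle below 0.2 N), for 0.2 s.
4. the capsule stands released on the mat midway between stirrer and balance (horizontal distance between capsule_mid and mat_mid below 0.015 m and z of capsule_mid in the frame of mat_mid between 0.04 and 0.048 m and angle between capsule_mid's own z axis and vertical below 0.08 rad and linear speed of capsule below 0.02 m/s and angular speed of capsule below 0.2 rad/s and contact force between the fingers and capsule below 0.2 N), for 0.2 s.
At the end, for the whole second after the job is handed in: All released, upright (0.08 rad) and at rest: beaker on the pan, taller bottle on the stirrer plate, capsule on the mat midway between plate and pan, each within 15 mm of centre; cover seated on the beaker within 12 mm of its axis; heights within 4 mm (all of step 2 and all of step 3 and all of step 4); the robot touches nothing.
It fails at once if the shorter bottle or the squat jar is moved more than 20 mm or tipped more than 0.35 rad (distance of any of short_bottle_mid, jar_mid from where it was at the start of the episode above 0.02 m or angle between any of short_bottle_mid, jar_mid's own z axis and vertical above 0.35 rad).
It fails at once if the taller bottle is dropped (falls free of the fingers faster than 0.6 m/s) or laid over (tilts more than 0.8 rad) ((contact force between the fingers and tall_bottle below 0.05 N and linear speed of tall_bottle above 0.6 m/s) or angle between tall_bottle_mid's own z axis and vertical above 0.8 rad).
It fails at once if the beaker is dropped (falls free of the fingers faster than 0.6 m/s) or laid over (tilts more than 0.8 rad) ((contact force between the fingers and beaker below 0.05 N and linear speed of beaker above 0.6 m/s) or angle between beaker_mid's own z axis and vertical above 0.8 rad).
It fails at once if the filter capsule is dropped (falls free of the fingers faster than 0.6 m/s) or laid over (tilts more than 0.8 rad) ((contact force between the fingers and capsule below 0.05 N and linear speed of capsule above 0.6 m/s) or angle between capsule_mid's own z axis and vertical above 0.8 rad).
It fails at once if the cover is dropped (falls free of the fingers faster than 0.6 m/s) or laid over (tilts more than 0.8 rad) ((contact force between the fingers and cover below 0.05 N and linear speed of cover above 0.6 m/s) or angle between cover_mid's own z axis and vertical above 0.8 rad).
It also fails if it takes over 125 s, if anything falls off the work surface, if the arm or the gripper's body presses on something with over 40 N, if the wrist force passes 120 N, or if a joint passes its speed limit or range.

ROBOT

A 7-joint arm with a two-finger parallel gripper is mounted at the origin on the work surface. World frame = base frame: x ahead of the robot, y to its left, z up, the work surface at z = 0. Lengths are in m, angles in rad, forces in N, time in s.
With the tool pointing down it reaches from about 0.4 to 0.925 m from the base axis. Payload 5.6 kg.
Tool frame: the origin (TCP) lies on the centre line of the jaws, within the pads' length; the fingertips stand tip_reach ahead of it and the grasp point (between the pads) is the TCP (tip_reach is the distance from the TCP to the fingertips, in m); x points along the fingers, y is the direction in which the jaws open and shut, and the axes are right-handed (so a half turn about x gives the same grasp; the last joint's range is limited). The gripper opens to 85 mm and grips with 20 to 120 N. Pads are 22 mm wide; open, the fingers measure 114 mm over their backs; the gripper's body (76 mm by 85 mm) begins 54 mm behind the grasp point. The pads swing forward as they close: fully open they stand 13 mm farther back than shut.
Start: joints at [1.168, 0.468, -0.012, 1.603, 0.006, 1.071, -0.056], TCP at [0.229, -0.608, 0.25] pointing down, gripper open.
Joint ranges: [-2.53, 2.53], [-0.31, 2.02], [-1.57, 1.55], [0.28, 2.44], [-1.29, 4.43], [0.15, 1.84], [-2.92, 2.92]. Speed limits (rad/s): [2.57, 2.57, 3.14, 3.14, 3.14, 3.14, 3.14].

INTERFACE

Orientations are given as a unit quaternion [w, x, y, z].
In Python, from cell import get_state, grab_frame, camera_params, close_job, boxes_of, outline_of, tip_reach gives the robot as it stands.
- The arm moves only by the tool play_rows, never from a script. Its argument "motion" is a list of rows, each a list of 6 numbers: the shift along the tool's x, y, z in mm, then the turn, a rotation vector about the tool's x, y, z in rad. A call has 1 to 12 rows; each row is the pose to reach, as a shift and turn from the pose commanded when the call began, along the tool's axes at that moment; what a row does not reach only later rows make up. A row lasts 1/12 s, in which the tool goes at most 41.7 mm and 7.16 degrees, less where a joint would pass 70% of its speed; a pose out of reach is approached as far as the arm can. A call with a gripper value outside its range is refused whole. "gripper" is the closure, from 0 (fully open) to 1 (shut), set as the call begins (left out, the last holds). The fingers move at their own pace and stop on an object; "newtons" is the grip in N (left out, the last holds). Time passes only in rows, so rows that repeat a pose let the fingers close. It gives the time, the measured TCP pose, the force and the opening at its end, in the units of the state.
- get_state(): the state, without advancing time (a new reading comes with each control period).
- grab_frame(name): name is "scene" or "top" or "wrist"; returns the picture (420x560x3 uint8, red, green, blue); there is no depth.
- camera_params(name): a dict with "vfov" (degrees; the focal length in pixels is half the picture's height over the tangent of half this angle, whatever the lens; pixels are square), "cx", "cy" (the principal point, pixels), "k1" (the pictures are not rectified: a ray, as slopes to the right and down, at radius r is drawn at 1 + k1 r^2 times it, then the intrinsics apply), "eye" and "orientation" of the camera in the world. Camera axes: x right, y down, z forward; pixel columns grow to the right and rows downward; lengths in m; the calibration is good to about 2 mm. A picture is of the moment at which its call begins: read the wrist's pose just before it. camera_params takes no time and is no camera call; for the wrist camera it gives the pose at the moment of the call.
- close_job(): hands the job in, once; it reports no verdict.
Trained networks look in the newest picture that a camera, given by its name, has taken for a name from the list of things; names that differ only in an ending like _2 or _b are one class to them, and where a whole thing is asked for, a point or a joint stands for the part that bears it (a point fixed in the world has none). Each returns a list of dicts, best first, with "score" (0 to 1); they miss things now and then, are a little off and sometimes report something else, mostly with a low value. They report only what shows in the picture. A call takes as long as a camera call. They do not tell look-alikes from the thing itself.
- boxes_of(thing, camera): "centre" ([x, y, z] in m, in world coordinates, good to about 4 mm: the middle of the surface that is visible of it).
- outline_of(thing, camera): "pixels" (420x560 bool, what is visible of it).
The state is a dict: "time_s": time; "joint_pos": joint angles; "joint_vel": joint speeds; "effort": joint torques, N m; "tcp_pos": TCP position; "orientation": TCP orientation; "wrist_force": force on the tool from outside, world axes, zero at the start; "moment": the same for the moment, N m; "grip_width": finger opening in m.
Only numpy, scipy, OpenCV 4.12 (cv2) and the standard library are available. Lean on these libraries where they do the work, as an engineer would, in place of code of your own. Each camera call takes 0.05 s, during which the arm holds its last target.

## Working session

There is one attempt and no reset: what is moved stays moved. The work goes in short steps, Python scripts to look and compute and a tool call to move; the robot and the scene stay as the last step left them, time stands still between calls to the robot, and variables do not carry over. Pictures are saved under pics/ and viewed, and the job is handed in when it is done.

Besides the shell and the picture viewer there is one more tool, called by a JSON object that holds its "method" and its "body", one argument or row to a line. play_rows: Moves the arm, as the interface text tells. Its arguments: {"type":"object","properties":{"motion":{"type":"array","items":{"type":"array","items":{"type":"number"}}},"gripper":{"type":"number"},"newtons":{"type":"number"}},"required":["motion"]}

```bash
ls; mkdir -p pics
python3 - <<'E'
from cell import *
import cv2
print(get_state()); print(tip_reach if not callable(tip_reach) else tip_reach())
for n in ["scene","top","wrist"]:
    f=grab_frame(n); cv2.imwrite(f"pics/{n}0.png",f[:,:,::-1]); print(n,camera_params(n))
E
```

```text
pics
{'time_s': 0.0, 'joint_pos': array([ 1.16801469,  0.46840885, -0.01158931,  1.60362525,  0.00598348,
        1.07140585, -0.05627894]), 'joint_vel': array([-1.29116221e-03, -7.26984826e-04, -1.17728119e-03, -4.49553494e-05,
        1.11016188e-03, -1.68516294e-03, -2.57759726e-04]), 'effort': array([-7.38915310e-05, -5.32393348e+01,  2.14750995e-02, -2.51303905e+01,
        1.15372549e-02,  7.81577372e-03,  6.09696954e-06]), 'tcp_pos': array([ 0.22859363, -0.60791336,  0.24931706]), 'orientation': array([-0.1258733 , -0.69554481, -0.12711699,  0.6958553 ]), 'wrist_force': array([-0.23735362,  0.37708587,  1.49675   ]), 'moment': array([-0.00455218, -0.00074474,  0.03624494]), 'grip_width': 0.08550548379932695}
0.019
scene {'vfov': 52.52339489691855, 'cx': 278.1936151841622, 'cy': 217.8477097755876, 'k1': -0.06468620951815748, 'eye': array([1.00043956, 0.18744527, 0.89265244]), 'orientation': array([-0.17266538,  0.56469468,  0.76921146, -0.24417271])}
top {'vfov': 57.877441382414176, 'cx': 280.4854521235537, 'cy': 212.6934450144309, 'k1': -0.09833984518829726, 'eye': array([0.4295688 , 0.00578058, 1.04180443]), 'orientation': array([-0.02280393,  0.70982127, -0.70380476,  0.01710553])}
wrist {'vfov': 71.7170171856277, 'cx': 282.5638658572036, 'cy': 209.9150436510087, 'k1': -0.007323834206897176, 'eye': array([ 0.30458953, -0.57989231,  0.37380816]), 'orientation': array([ 0.13027937,  0.81169645, -0.56201522, -0.0911869 ])}
```

View pics/scene0.png

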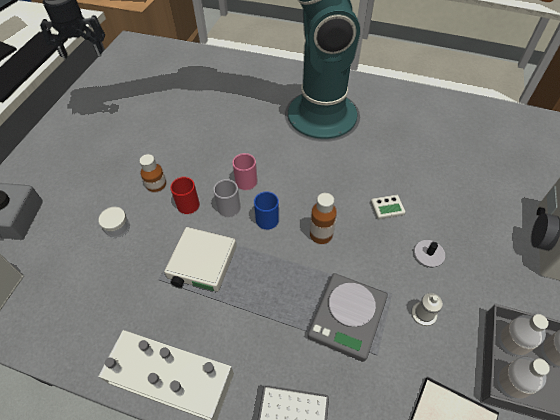

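View pics/top0.png

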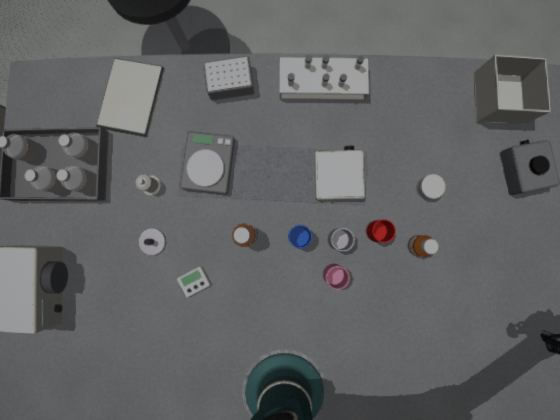

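```bash
cat > h.py <<'E'
from cell import *
import numpy as np, cv2
from scipy.spatial.transform import Rotation as R
def rot(q): return R.from_quat([q[1],q[2],q[3],q[0]])
def px2w(cam,u,v,z,p=None):
    p=p or camera_params(cam); f=210/np.tan(np.radians(p['vfov'])/2)
    d=np.array([(u-p['cx'])/f,(v-p['cy'])/f]); s=d.copy()
    for _ in range(20): s=d/(1+p['k1']*(s@s))
    r=rot(p['orientation']).apply([s[0],s[1],1]); e=np.array(p['eye'])
    return e+r*(z-e[2])/r[2]
def w2px(cam,P,p=None):
    p=p or camera_params(cam); f=210/np.tan(np.radians(p['vfov'])/2)
    c=rot(p['orientation']).inv().apply(np.asarray(P,float)-p['eye']); c=np.atleast_2d(c)
    s=c[:,:2]/c[:,2:]; k=1+p['k1']*(s**2).sum(1,keepdims=True)
    return s*k*f+[p['cx'],p['cy']]
E
python3 - <<'E'
from h import *
for t in "beaker_mid cover_mid tall_bottle_mid capsule_mid short_bottle_mid jar_mid stirrer_top balance_pan mat_mid".split():
  for c in ["top","scene"]:
    try:
        for d in boxes_of(t,c)[:4]: print(t,c,round(d['score'],2),np.round(d['centre'],3), np.round(w2px(c,d['centre'])[0]))
    except Exception as e: print(t,c,e)
E
```

```text
beaker_mid top 0.95 [ 0.43  -0.039  0.003] [300. 234.]
beaker_mid top 0.92 [ 0.317 -0.133  0.016] [335. 277.]
beaker_mid top 0.75 [ 0.439 -0.256  0.031] [382. 231.]
beaker_mid top 0.69 [ 0.42  -0.149  0.013] [340. 238.]
beaker_mid scene 0.68 [ 0.452 -0.246  0.053] [183. 196.]
beaker_mid scene 0.67 [ 0.436 -0.039  0.052] [263. 211.]
beaker_mid scene 0.63 [ 0.339 -0.13   0.056] [242. 172.]
beaker_mid scene 0.62 [ 0.429 -0.143  0.054] [225. 198.]
cover_mid top 0.7 [0.406 0.366 0.008] [153. 242.]
cover_mid top 0.25 [0.425 0.1   0.108] [245. 236.]
cover_mid scene 0.56 [0.416 0.37  0.009] [429. 256.]
tall_bottle_mid top 0.76 [0.426 0.101 0.112] [245. 235.]
tall_bottle_mid scene 0.62 [0.445 0.104 0.101] [321. 216.]
capsule_mid top 0.58 [0.563 0.365 0.066] [147. 182.]
capsule_mid scene 0.55 [0.575 0.373 0.05 ] [427. 309.]
capsule_mid scene 0.44 [0.415 0.372 0.005] [429. 256.]
short_bottle_mid top 0.56 [ 0.406 -0.35   0.064] [420. 244.]
short_bottle_mid scene 0.9 [ 0.417 -0.352  0.056] [152. 175.]
jar_mid top 0.78 [ 0.559 -0.393  0.048] [433. 186.]
jar_mid scene 0.96 [ 0.568 -0.381  0.049] [114. 220.]
jar_mid scene 0.19 [0.416 0.37  0.009] [429. 256.]
stirrer_top top 0.72 [ 0.591 -0.14   0.048] [339. 173.]
stirrer_top scene 0.92 [ 0.601 -0.136  0.046] [200. 258.]
balance_pan top 0.69 [0.621 0.212 0.036] [208. 162.]
balance_pan scene 0.86 [0.64  0.216 0.039] [347. 318.]
mat_mid top 0.56 [0.594 0.038 0.002] [272. 174.]
mat_mid scene 0.86 [0.61  0.042 0.005] [273. 290.]
```

Four beaker-like cups in the top view: red (381,231), blue (300,237), pink (337,277), bare steel (342,239). The steel one fits, since the others are the coloured look-alikes. I'll confirm that in a crop.

Run:
```python
from h import *
a=cv2.imread('pics/top0.png')[120:300,130:450]; cv2.imwrite('pics/topc.png',cv2.resize(a,None,fx=2.5,fy=2.5,interpolation=cv2.INTER_CUBIC)[:, :800])
a=cv2.imread('pics/scene0.png')[140:250,140:300]; cv2.imwrite('pics/bk.png',cv2.resize(a,None,fx=5,fy=5,interpolation=cv2.INTER_CUBIC))
```

```text
(no output)
```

View pics/topc.png

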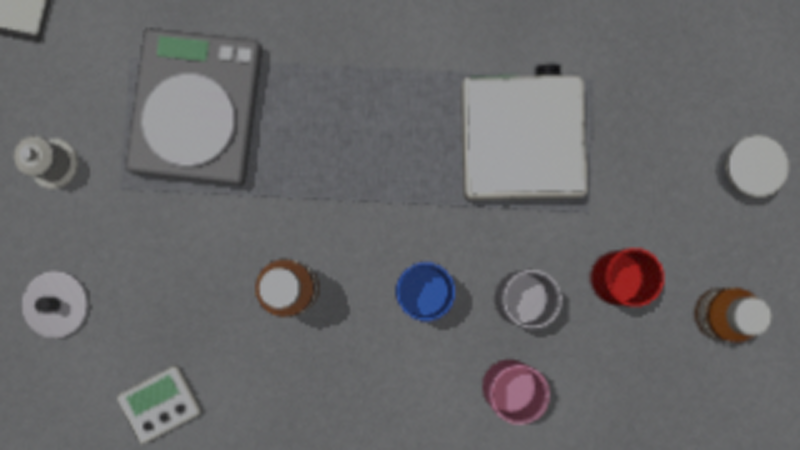

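View pics/bk.png

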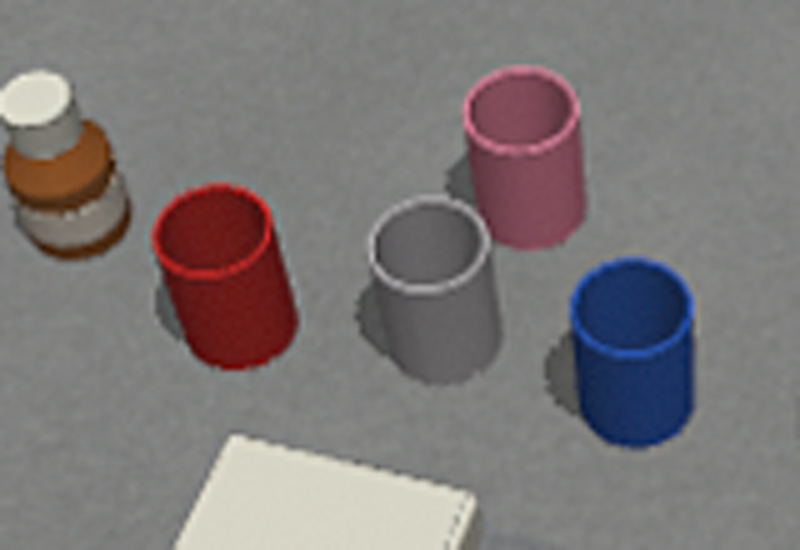

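The steel-grey cup, rim at about (226,189) in scene and (342,240) in top, is the beaker. Next I'll work out positions.

Run:
```python
from h import *
for n,c,u,v,z in [("beaker","top",342.4,239.6,.08),("beaker","scene",226,189,.08),("pan","top",205.6,167.6,.045),("pan","scene",352,304,.045),("plate","top",340,174.4,.048),
 ("bottle","top",241.6,235.2,.145),("cover","top",151.6,242,.010),("capsule","top",143.2,181.6,.088)]:
    print(n,c,np.round(px2w(c,u,v,z),4))
# auto: outlines -> scene & top overlays
pt,ps=camera_params('top'),camera_params('scene')
import json
for cam in ['top','scene']:
    grab_frame(cam)
    for t in ["balance_pan","stirrer_top","mat_mid"]:
        for o in outline_of(t,cam)[:1]:
            m=o['pixels']; ys,xs=np.nonzero(m); print(cam,t,o['score'],m.sum(),xs.min(),xs.max(),ys.min(),ys.max())
            r=cv2.minAreaRect(np.c_[xs,ys].astype(np.float32)); print(r)
# pan segmentation by brightness
def seg(cam,x0,x1,y0,y1,th,z):
    im=cv2.imread(f'pics/{cam}0.png',0)[y0:y1,x0:x1]
    m=(im>th).astype(np.uint8); n,l,s,c=cv2.connectedComponentsWithStats(m)
    k=1+np.argmax(s[1:,4]); ct,_=cv2.findContours((l==k).astype(np.uint8),0,1); ct=max(ct,key=len)[:,0]
    W=np.array([px2w(cam,x+x0,y+y0,z) for x,y in ct])[:,:2]
    return W
for cam,b,th in [('top',(183,232,145,190),120),('scene',(325,380,280,330),140)]:
    W=seg(cam,*b,th,.045); (cx,cy),r=cv2.minEnclosingCircle(W.astype(np.float32)); 
    A=np.c_[2*W,np.ones(len(W))]; s=np.linalg.lstsq(A,(W**2).sum(1),rcond=None)[0]; print('pan',cam,s[:2],np.sqrt(s[2]+s[:2]@s[:2]))
for cam,b,th in [('top',(305,370,145,205),130),('scene',(160,240,225,290),150)]:
    W=seg(cam,*b,th,.048); print('plate',cam,cv2.minAreaRect(W.astype(np.float32)))
```

```text
beaker top [ 0.417  -0.1435  0.08  ]
beaker scene [ 0.4205 -0.1394  0.08  ]
pan top [0.6046 0.2147 0.045 ]
pan scene [0.6081 0.2189 0.045 ]
plate top [ 0.5883 -0.1423  0.048 ]
bottle top [0.4262 0.1046 0.145 ]
cover top [0.4042 0.3681 0.01  ]
capsule top [0.5606 0.3673 0.088 ]
top balance_pan 0.88 2780 181 234 132 193
((206.8580780029297, 162.31442260742188), (48.70233154296875, 58.548519134521484), 7.594643592834473)
top stirrer_top 0.7 2355 315 364 147 199
((339.5, 173.0), (52.0, 49.0), 90.0)
top mat_mid 0.63 5316 178 367 143 204
((273.060791015625, 173.34530639648438), (188.00296020507812, 55.02910614013672), 3.012787342071533)
scene balance_pan 0.59 4477 308 387 274 360
((348.05731201171875, 316.41583251953125), (64.79505920410156, 73.53646850585938), 20.22486114501953)
scene stirrer_top 0.59 3098 165 235 227 289
((199.36209106445312, 259.8448181152344), (57.00847625732422, 65.55046844482422), 21.801406860351562)
scene mat_mid 0.57 7064 158 391 245 353
((276.18524169921875, 288.414306640625), (233.0524139404297, 63.447086334228516), 18.047822952270508)
pan top [0.60582605 0.2183192 ] 0.0487828227640475
pan scene [0.60690691 0.21861149] 0.04882951900978087
plate top ((0.5884594917297363, -0.1407557725906372), (0.12531039118766785, 0.12491445243358612), 0.6902427673339844)
plate scene ((0.5944737792015076, -0.13802164793014526), (0.12874288856983185, 0.12738239765167236), 1.7306852340698242)
```

```bash
cat >> h.py <<'E'
def go(x,y,z,yaw_deg):
    s=get_state(); T=rot(s['orientation']); ty=T.apply([0,1,0]); cur=np.degrees(np.arctan2(ty[1],ty[0]))
    best=None
    for k in (-360,-180,0,180,360):
        d=yaw_deg+k-cur
        if best is None or abs(d)<abs(best): best=d
    a=np.radians(cur+best); X=np.array([0,0,-1.]);Y=np.array([np.cos(a),np.sin(a),0]);Z=np.cross(X,Y)
    G=R.from_matrix(np.c_[X,Y,Z]); t=T.inv().apply(np.array([x,y,z])-s['tcp_pos'])*1000; r=(T.inv()*G).as_rotvec()
    print('t',round(s['time_s'],2),'yaw',round(cur,1),'tcp',np.round(s['tcp_pos'],4),'F',np.round(s['wrist_force'],1),'w',round(s['grip_width'],4),'j',np.round(s['joint_pos'],2))
    print('mm',np.round(t,1),'rv',np.round(r,3),'minrows',round(max(np.linalg.norm(t)/41.7,np.degrees(np.linalg.norm(r))/7.16),1))
E
python3 -c "
from h import *
go(.4185,-.1415,.25,45);go(.4185,-.1415,.25,-45);go(.4185,-.1415,.25,0)"
```

```text
t 1.45 yaw -69.4 tcp [ 0.2288 -0.6084  0.2503] F [ 0.1  0.7 -0.5] w 0.0856 j [ 1.17  0.47 -0.01  1.6   0.01  1.07 -0.06]
mm [ 3.000e-01 -3.702e+02 -3.419e+02] rv [ 1.145  0.    -0.   ] minrows 12.1
t 1.45 yaw -69.4 tcp [ 0.2288 -0.6084  0.2503] F [ 0.1  0.7 -0.5] w 0.0856 j [ 1.17  0.47 -0.01  1.6   0.01  1.07 -0.06]
mm [ 3.000e-01 -3.702e+02 -3.419e+02] rv [-0.426  0.    -0.   ] minrows 12.1
t 1.45 yaw -69.4 tcp [ 0.2288 -0.6084  0.2503] F [ 0.1  0.7 -0.5] w 0.0856 j [ 1.17  0.47 -0.01  1.6   0.01  1.07 -0.06]
mm [ 3.000e-01 -3.702e+02 -3.419e+02] rv [-1.211  0.     0.   ] minrows 12.1
```

{"method": "play_rows", "body": {
  "motion": [
    [0,-30,-28,-0.03,0,0],
    [0,-60,-56,-0.07,0,0],
    [0,-90,-84,-0.1,0,0],
    [0,-120,-112,-0.14,0,0],
    [0,-150,-140,-0.18,0,0],
    [0,-180,-168,-0.21,0,0],
    [0,-210,-196,-0.25,0,0],
    [0,-240,-224,-0.29,0,0],
    [0,-270,-252,-0.32,0,0],
    [0,-300,-280,-0.36,0,0],
    [0,-330,-308,-0.4,0,0],
    [0,-350,-325,-0.426,0,0]
  ],
  "gripper": 0
}}

```text
time_s: 2.45
tcp_pos: [0.4111, -0.1625, 0.2508]
orientation: [0.273, 0.653, 0.272, -0.652]
wrist_force: [-0.9, 0.3, -0.2]
grip_width: 0.0854
```

Run:
```python
from h import *
go(.4185,-.1415,.25,-45)
p=camera_params('wrist'); f=grab_frame('wrist'); cv2.imwrite('pics/w1.png',f[:,:,::-1]); go(.4185,-.1415,.25,-45)
import pickle; pickle.dump(p,open('w1.pkl','wb'))
for d in boxes_of('beaker_mid','wrist'): print(d, w2px('wrist',d['centre']))
```

```text
t 2.45 yaw -44.7 tcp [ 0.4111 -0.1625  0.2508] F [-0.9  0.3 -0.2] w 0.0854 j [ 0.64  0.14 -0.37  2.07  0.06  0.94 -0.54]
mm [  0.8  -9.5 -20.1] rv [ 0.006 -0.001 -0.001] minrows 0.5
t 2.5 yaw -44.3 tcp [ 0.4125 -0.1587  0.2509] F [ 1.8  4.5 -0.2] w 0.0853 j [ 0.64  0.14 -0.37  2.07  0.06  0.94 -0.54]
mm [  0.9  -7.7 -16.5] rv [ 0.012 -0.003 -0.   ] minrows 0.4
{'centre': [0.4399, -0.2609, 0.0465], 'score': 0.87} [[356.00341689 228.12338844]]
{'centre': [0.3126, -0.1315, 0.0464], 'score': 0.85} [[206.62380925 225.72902274]]
{'centre': [0.4134, -0.1456, 0.024], 'score': 0.78} [[274.07585166 172.7673218 ]]
{'centre': [0.4225, -0.0265, 0.0374], 'score': 0.77} [[201.76547137  91.54419114]]
{'centre': [0.5802, -0.1428, 0.0502], 'score': 0.25} [[388.11911989  61.35551466]]
```

View pics/w1.png

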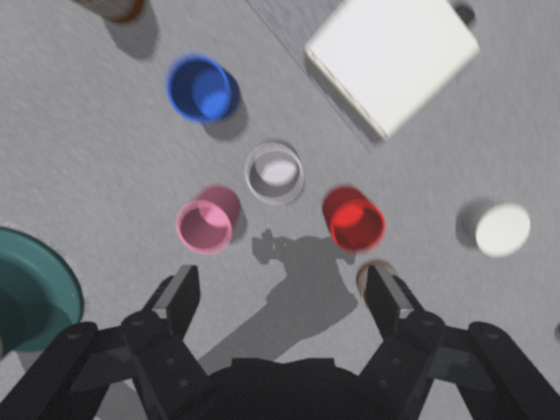

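{"method": "play_rows", "body": {
  "motion": [
    [0,0,0,0,0,0],
    [0,0,0,0,0,0],
    [0,0,0,0,0,0]
  ]
}}

```text
time_s: 2.8
tcp_pos: [0.4093, -0.1677, 0.2502]
orientation: [-0.27, -0.653, -0.27, 0.654]
wrist_force: [-0.8, -0.1, -1.5]
grip_width: 0.0855
```

```bash
cat >> h.py <<'E'
def ringfit(cam,p,im,mask,z,thick=None):
    ct,_=cv2.findContours(mask.astype(np.uint8),0,1); ct=max(ct,key=len)[:,0]
    W=np.array([px2w(cam,x,y,z,p) for x,y in ct])[:,:2]
    A=np.c_[2*W,np.ones(len(W))]; s=np.linalg.lstsq(A,(W**2).sum(1),rcond=None)[0]
    return s[:2],np.sqrt(s[2]+s[:2]@s[:2])
def shot(name):
    p=camera_params('wrist'); f=grab_frame('wrist'); cv2.imwrite(f'pics/{name}.png',f[:,:,::-1]); return p,f
def crop(name,x0,x1,y0,y1,k):
    a=cv2.imread(f'pics/{name}.png')[y0:y1,x0:x1]; cv2.imwrite(f'pics/{name}_c.png',cv2.resize(a,None,fx=k,fy=k,interpolation=cv2.INTER_CUBIC))
def circ(p,c,r,z,n=60):
    a=np.linspace(0,2*np.pi,n); return w2px('x',np.c_[c[0]+r*np.cos(a),c[1]+r*np.sin(a),np.full(n,z)],p)
E
python3 - <<'E'
from h import *
p,f=shot('w2'); go(.4185,-.1415,.25,-45)
q=w2px('x',[.4185,-.1415,.08],p)[0]; print(q)
im=cv2.imread('pics/w2.png')
for r,z,c in [(.03,.08,(0,255,0)),(.027,.08,(0,255,0)),(.027,.003,(0,255,255))]:
    cv2.polylines(im,[circ(p,(.4185,-.1415),r,z).round().astype(int)],True,c,1)
cv2.imwrite('pics/w2o.png',im)
x,y=int(q[0]),int(q[1]); x0=max(x-60,0);y0=max(y-50,0)
a=cv2.imread('pics/w2.png')[y0:y0+100,x0:x0+120]; b=im[y0:y0+100,x0:x0+120]
cv2.imwrite('pics/w2c.png',cv2.resize(np.vstack([np.hstack([a,b])]),None,fx=3.3,fy=3.3,interpolation=cv2.INTER_NEAREST)); print(x0,y0)
E
```

```text
t 2.85 yaw -45.1 tcp [ 0.4094 -0.1677  0.2502] F [0.3 0.4 0. ] w 0.0851 j [ 0.65  0.14 -0.36  2.07  0.06  0.94 -0.53]
mm [  0.2 -12.1 -25. ] rv [-0.003  0.     0.   ] minrows 0.7
[270.42987379 171.36388156]
210 121
```

View pics/w2c.png

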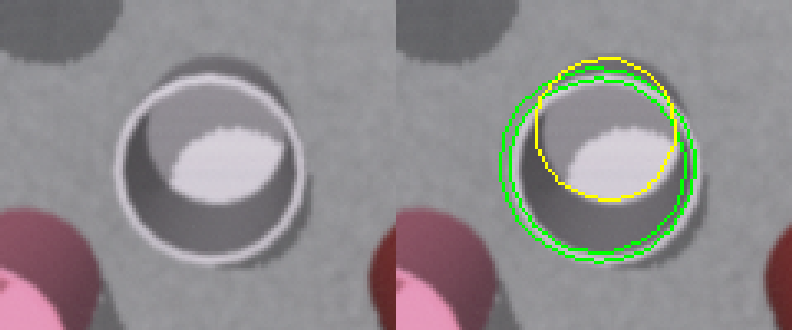

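The rim is centred at wrist pixel (273.6,171.9), about 3 px from my prediction.

Run:
```python
from h import *
b=px2w('wrist',273.6,171.9,.08); print(b); go(b[0],b[1],.15,-45); go(b[0],b[1],.055,-45)
```

```text
[ 0.42038936 -0.14413895  0.08      ]
t 2.85 yaw -45.1 tcp [ 0.4094 -0.1677  0.2502] F [0.3 0.4 0. ] w 0.0851 j [ 0.65  0.14 -0.36  2.07  0.06  0.94 -0.53]
mm [100.2  -8.9 -24.5] rv [-0.003  0.     0.   ] minrows 2.5
t 2.85 yaw -45.1 tcp [ 0.4094 -0.1677  0.2502] F [0.3 0.4 0. ] w 0.0851 j [ 0.65  0.14 -0.36  2.07  0.06  0.94 -0.53]
mm [195.2  -8.9 -24.5] rv [-0.003  0.     0.   ] minrows 4.7
```

{"method": "play_rows", "body": {
  "motion": [
    [10,-5,-12,0,0,0],
    [40,-9,-24.5,0,0,0],
    [70,-9,-24.5,0,0,0],
    [95,-9,-24.5,0,0,0],
    [115,-9,-24.5,0,0,0],
    [135,-9,-24.5,0,0,0],
    [155,-9,-24.5,0,0,0],
    [175,-9,-24.5,0,0,0],
    [188,-9,-24.5,0,0,0],
    [195,-9,-24.5,0,0,0],
    [195,-9,-24.5,0,0,0],
    [195,-9,-24.5,0,0,0]
  ],
  "gripper": 0,
  "newtons": 30
}}

```text
time_s: 3.85
tcp_pos: [0.4208, -0.1432, 0.0553]
orientation: [-0.27, -0.653, -0.27, 0.653]
wrist_force: [1.0, 0.5, 0.0]
grip_width: 0.0852
```

{"method": "play_rows", "body": {
  "motion": [
    [0,0,0,0,0,0],
    [0,0,0,0,0,0],
    [0,0,0,0,0,0],
    [0,0,0,0,0,0],
    [0,0,0,0,0,0],
    [0,0,0,0,0,0],
    [0,0,0,0,0,0],
    [0,0,0,0,0,0]
  ],
  "gripper": 0.6,
  "newtons": 30
}}

```text
time_s: 4.52
tcp_pos: [0.4214, -0.1431, 0.0562]
orientation: [0.271, 0.654, 0.27, -0.653]
wrist_force: [-0.7, -0.1, 6.1]
grip_width: 0.058
```

Run:
```python
from h import *
go(.420,-.144,.2,-45); shot('w3')
cv2.imwrite('pics/s3.png',grab_frame('scene')[140:260,120:320,::-1].repeat(4,0).repeat(4,1))
```

```text
t 4.52 yaw -45.0 tcp [ 0.4214 -0.1431  0.0562] F [-0.7 -0.1  6.1] w 0.058 j [ 0.49  0.48 -0.28  2.2   0.28  0.49 -0.79]
mm [-1.438e+02 -1.000e-01  1.600e+00] rv [ 0.    -0.    -0.002] minrows 3.4
```

View pics/w3.png

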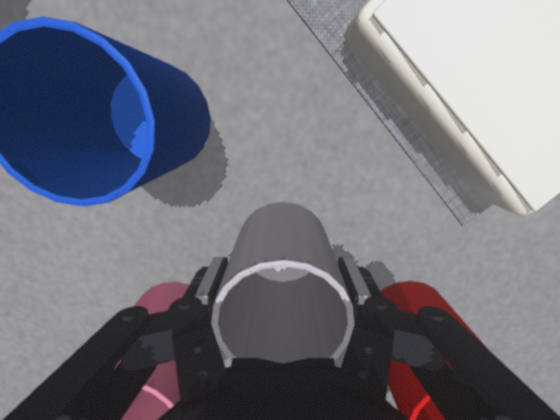

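View pics/s3.png

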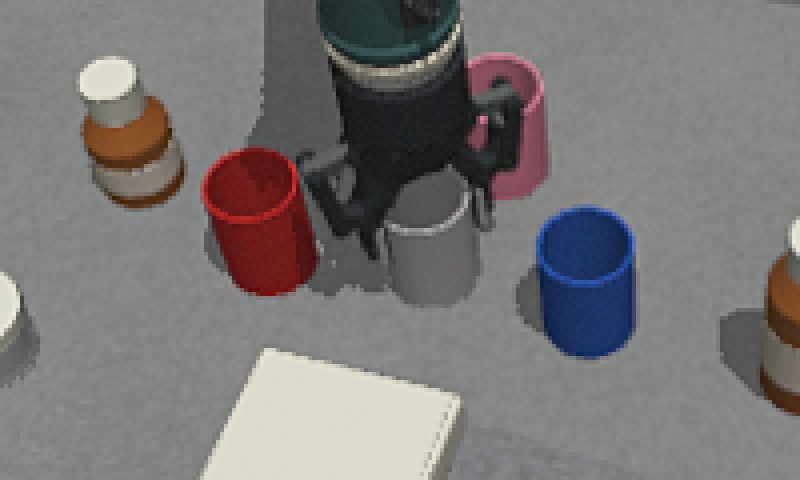

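{"method": "play_rows", "body": {
  "motion": [
    [-8,0,0,0,0,0],
    [-20,0,0,0,0,0],
    [-40,0,0,0,0,0],
    [-62,0,0,0,0,0],
    [-84,0,0,0,0,0],
    [-106,0,0,0,0,0],
    [-126,0,0,0,0,0],
    [-140,0,0,0,0,0],
    [-145,0,0,0,0,0],
    [-145,0,0,0,0,0],
    [-145,0,0,0,0,0]
  ]
}}

```text
time_s: 5.53
tcp_pos: [0.4203, -0.1427, 0.2]
orientation: [-0.271, -0.653, -0.271, 0.653]
wrist_force: [0.0, -0.2, -2.1]
grip_width: 0.0581
```

Run:
```python
from h import *
go(.606,.218,.2,-45)
```

```text
t 5.53 yaw -45.0 tcp [ 0.4203 -0.1427  0.2   ] F [ 0.  -0.2 -2.1] w 0.0581 j [ 0.6   0.22 -0.39  2.11  0.11  0.83 -0.64]
mm [-1.000e-01 -1.236e+02 -3.864e+02] rv [0. 0. 0.] minrows 9.7
```

{"method": "play_rows", "body": {
  "motion": [
    [0,-4,-13,0,0,0],
    [0,-13,-40,0,0,0],
    [0,-25,-78,0,0,0],
    [0,-37,-116,0,0,0],
    [0,-49,-154,0,0,0],
    [0,-61,-192,0,0,0],
    [0,-74,-230,0,0,0],
    [0,-86,-268,0,0,0],
    [0,-98,-306,0,0,0],
    [0,-110,-342,0,0,0],
    [0,-119,-372,0,0,0],
    [0,-123.5,-386,0,0,0]
  ]
}}

```text
time_s: 6.53
tcp_pos: [0.606, 0.2227, 0.198]
orientation: [-0.271, -0.652, -0.273, 0.653]
wrist_force: [0.1, 0.1, -1.7]
grip_width: 0.0581
```

{"method": "play_rows", "body": {
  "motion": [
    [0,0,0,0,0,0],
    [10,0,0,0,0,0],
    [30,0,0,0,0,0],
    [50,0,0,0,0,0],
    [60,0,0,0,0,0],
    [70,0,0,0,0,0],
    [75,0,0,0,0,0],
    [75,0,0,0,0,0],
    [75,0,0,0,0,0]
  ]
}}

```text
time_s: 7.28
tcp_pos: [0.6065, 0.2175, 0.1256]
orientation: [0.271, 0.653, 0.271, -0.653]
wrist_force: [-0.3, 0.7, -1.0]
grip_width: 0.0577
```

Run:
```python
from h import *
p,f=shot('w4'); go(.606,.218,.1,-45)
im=cv2.imread('pics/w4.png')
cv2.polylines(im,[circ(p,(.606,.218),.05,.045).round().astype(int)],True,(0,255,0),1); cv2.imwrite('pics/w4o.png',im)
ps=camera_params('scene'); im=grab_frame('scene')[:,:,::-1].copy()
cv2.polylines(im,[circ(ps,(.606,.218),.05,.045).round().astype(int)],True,(0,255,0),1)
cv2.imwrite('pics/s4.png',cv2.resize(im[200:360,280:440],None,fx=3.5,fy=3.5))
```

```text
t 7.33 yaw -45.0 tcp [0.6068 0.2178 0.126 ] F [ 0.   0.1 -0.4] w 0.0579 j [-0.09  0.65 -0.43  1.69  0.33  0.88 -1.44]
mm [26.  -0.7  0.4] rv [ 0.    -0.001 -0.001] minrows 0.6
```

View pics/w4o.png

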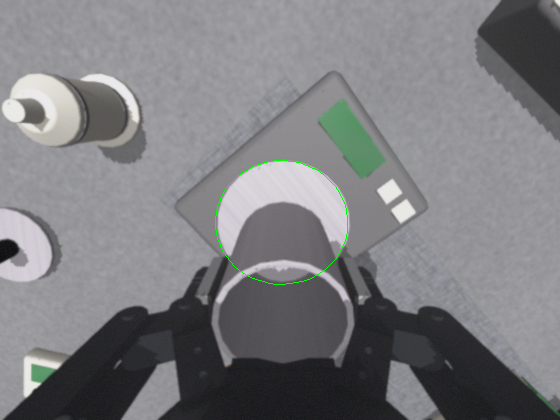

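View pics/s4.png

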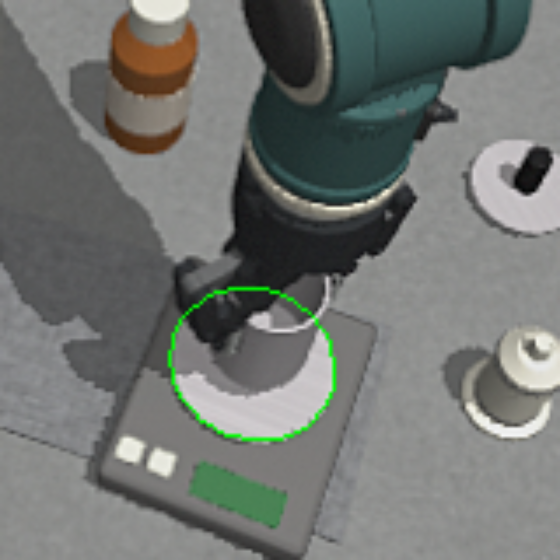

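The wrist overlay matches the pan, and the beaker is centred above it at TCP (0.607,0.218). Lowering.

{"method": "play_rows", "body": {
  "motion": [
    [6,0,0,0,0,0],
    [12,0,0,0,0,0],
    [17,0,0,0,0,0],
    [20,0,0,0,0,0],
    [22,0,0,0,0,0],
    [23.5,0,0,0,0,0],
    [24.5,0,0,0,0,0],
    [25,0,0,0,0,0],
    [25,0,0,0,0,0],
    [25,0,0,0,0,0]
  ]
}}

```text
time_s: 8.22
tcp_pos: [0.606, 0.2176, 0.1014]
orientation: [-0.271, -0.653, -0.271, 0.653]
wrist_force: [-3.6, -3.1, 5.0]
grip_width: 0.0584
```

Wrist force is up 5 N, so it has touched. Opening.

{"method": "play_rows", "body": {
  "motion": [
    [0,0,0,0,0,0],
    [0,0,0,0,0,0],
    [0,0,0,0,0,0],
    [0,0,0,0,0,0],
    [0,0,0,0,0,0],
    [0,0,0,0,0,0]
  ],
  "gripper": 0
}}

```text
time_s: 8.72
tcp_pos: [0.6063, 0.2176, 0.1001]
orientation: [-0.271, -0.653, -0.271, 0.653]
wrist_force: [-0.7, -0.0, 0.1]
grip_width: 0.0854
```

{"method": "play_rows", "body": {
  "motion": [
    [-5,0,0,0,0,0],
    [-20,0,0,0,0,0],
    [-45,0,0,0,0,0],
    [-75,0,0,0,0,0],
    [-105,0,0,0,0,0],
    [-130,0,0,0,0,0],
    [-145,0,0,0,0,0],
    [-150,0,0,0,0,0],
    [-150,0,0,0,0,0]
  ]
}}

```text
time_s: 9.47
tcp_pos: [0.607, 0.218, 0.2529]
orientation: [0.271, 0.655, 0.271, -0.652]
wrist_force: [-0.4, 0.2, -1.3]
grip_width: 0.085
```

Run:
```python
from h import *
p,f=shot('w5'); go(.4055,.370,.25,-45)
for d in boxes_of('cover_mid','wrist'): print(d, w2px('wrist',d['centre']))
```

```text
t 9.52 yaw -45.0 tcp [0.6063 0.2176 0.251 ] F [-1.2 -0.5 -0.7] w 0.0853 j [-0.06  0.51 -0.47  1.59  0.25  1.1  -1.38]
mm [   0.8 -249.7   34.1] rv [ 0.    -0.001 -0.001] minrows 6.0
{'centre': [0.4117, 0.3706, 0.0081], 'score': 0.6} [[ 96.11438645 201.63083617]]
```

View pics/w5.png

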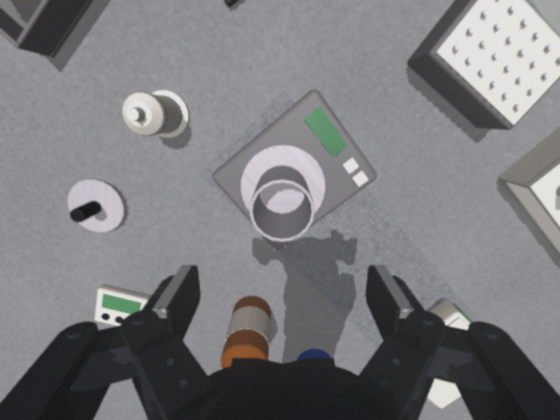

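The beaker stands on the pan with its rim at (283,211); the cover disc is at (96,206) and the capsule foot at about (163,114).

Run:
```python
from h import *
print('rim',px2w('wrist',283,211,.125),'cover',px2w('wrist',96,206,.010))
c=px2w('wrist',96,206,.010)
go(c[0]-.01,c[1]-.0,.20,-45); go(c[0],c[1],.20,0)
```

```text
rim [0.60440622 0.21500197 0.125     ] cover [0.4077881  0.36681782 0.01      ]
t 9.57 yaw -45.0 tcp [0.6058 0.2173 0.2497] F [-0.4 -0.3 -1. ] w 0.0857 j [-0.06  0.51 -0.47  1.59  0.25  1.1  -1.38]
mm [  49.8 -252.8   41.2] rv [0.    0.001 0.   ] minrows 6.3
t 9.57 yaw -45.0 tcp [0.6058 0.2173 0.2497] F [-0.4 -0.3 -1. ] w 0.0857 j [-0.06  0.51 -0.47  1.59  0.25  1.1  -1.38]
mm [  49.8 -245.8   34.2] rv [-0.785  0.001  0.001] minrows 6.3
```

{"method": "play_rows", "body": {
  "motion": [
    [0,-12,1,0,0,0],
    [3,-38,4,0,0,0],
    [8,-70,9,0,0,0],
    [15,-105,14,0,0,0],
    [22,-140,20,0,0,0],
    [30,-175,25,0,0,0],
    [38,-205,30,0,0,0],
    [45,-230,33,0,0,0],
    [50,-244,34,0,0,0],
    [50,-246,34,0,0,0],
    [50,-246,34,0,0,0],
    [50,-246,34,0,0,0]
  ]
}}

```text
time_s: 10.57
tcp_pos: [0.4087, 0.3668, 0.1999]
orientation: [-0.271, -0.653, -0.27, 0.654]
wrist_force: [0.6, 0.2, -1.0]
grip_width: 0.0856
```

Run:
```python
from h import *
p,f=shot('w6'); go(.4075,.367,.038,-45)
c=(.4075,.367)
im=cv2.imread('pics/w6.png')
cv2.polylines(im,[circ(p,c,.037,.010).round().astype(int)],True,(0,255,0),1)
cv2.polylines(im,[circ(p,c,.009,.048).round().astype(int)],True,(0,255,255),1)
q=w2px('x',[*c,.02],p)[0].astype(int); print(q)
x0=max(q[0]-80,0);y0=max(q[1]-70,0)
raw=cv2.imread('pics/w6.png')[y0:y0+140,x0:x0+160]
cv2.imwrite('pics/w6o.png',cv2.resize(np.hstack([raw,im[y0:y0+140,x0:x0+160]]),None,fx=2.5,fy=2.5,interpolation=cv2.INTER_CUBIC));print(x0,y0)
```

```text
t 10.62 yaw -45.1 tcp [0.4093 0.3665 0.2001] F [ 1.   0.2 -0.4] w 0.0855 j [-0.36  0.42 -0.54  1.87  0.27  0.92 -1.81]
mm [162.1  -1.7   0.9] rv [-0.002  0.    -0.001] minrows 3.9
[281 193]
201 123
```

View pics/w6o.png

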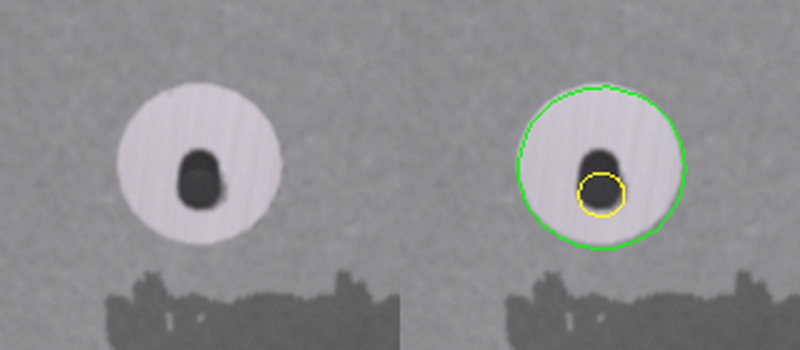

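Run:
```python
from h import *
c=px2w('wrist',280.8,188.4,.010); print(c); go(c[0],c[1],.038,-45)
```

```text
[0.40961752 0.36914152 0.01      ]
t 10.62 yaw -45.1 tcp [0.4093 0.3665 0.2001] F [ 1.   0.2 -0.4] w 0.0855 j [-0.36  0.42 -0.54  1.87  0.27  0.92 -1.81]
mm [162.1  -1.7  -2.1] rv [-0.002  0.    -0.001] minrows 3.9
```

{"method": "play_rows", "body": {
  "motion": [
    [10,-1.5,-1.5,0,0,0],
    [35,-1.5,-1.5,0,0,0],
    [65,-1.5,-1.5,0,0,0],
    [92,-1.5,-1.5,0,0,0],
    [115,-1.5,-1.5,0,0,0],
    [135,-1.5,-1.5,0,0,0],
    [148,-1.5,-1.5,0,0,0],
    [156,-1.5,-1.5,0,0,0],
    [161,-1.5,-1.5,0,0,0],
    [162,-1.5,-1.5,0,0,0],
    [162,-1.5,-1.5,0,0,0]
  ]
}}

```text
time_s: 11.53
tcp_pos: [0.4086, 0.3699, 0.0387]
orientation: [0.271, 0.654, 0.271, -0.653]
wrist_force: [0.6, -0.5, 0.5]
grip_width: 0.0851
```

{"method": "play_rows", "body": {
  "motion": [
    [0,0,0,0,0,0],
    [0,0,0,0,0,0],
    [0,0,0,0,0,0],
    [0,0,0,0,0,0],
    [0,0,0,0,0,0],
    [0,0,0,0,0,0],
    [0,0,0,0,0,0],
    [0,0,0,0,0,0],
    [0,0,0,0,0,0],
    [0,0,0,0,0,0]
  ],
  "gripper": 1,
  "newtons": 30
}}

```text
time_s: 12.37
tcp_pos: [0.4083, 0.3697, 0.0385]
orientation: [0.271, 0.653, 0.271, -0.653]
wrist_force: [-0.2, -1.4, 5.0]
grip_width: 0.0168
```

Run:
```python
from h import *
p,f=shot('w7'); go(.4075,.367,.22,-45)
```

```text
t 12.42 yaw -45.0 tcp [0.4083 0.3697 0.0385] F [-0.1 -0.4  5.6] w 0.0166 j [-0.47  0.66 -0.42  1.95  0.44  0.62 -1.96]
mm [-181.5    1.4    2.4] rv [ 0. -0. -0.] minrows 4.4
```

View pics/w7.png

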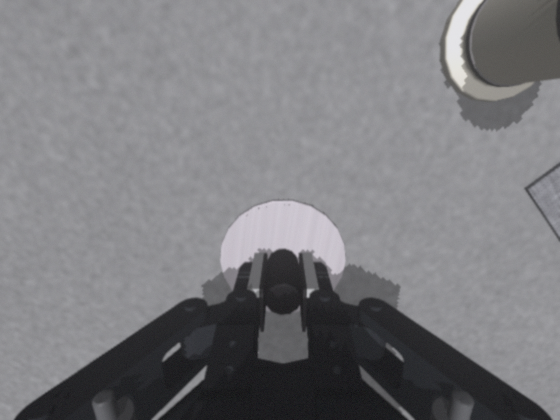

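{"method": "play_rows", "body": {
  "motion": [
    [-5,0,0,0,0,0],
    [-15,0,0,0,0,0],
    [-35,0,0,0,0,0],
    [-60,0,0,0,0,0],
    [-85,0,0,0,0,0],
    [-110,0,0,0,0,0],
    [-135,0,0,0,0,0],
    [-155,0,0,0,0,0],
    [-168,0,0,0,0,0],
    [-172,0,0,0,0,0],
    [-172,0,0,0,0,0]
  ]
}}

```text
time_s: 13.33
tcp_pos: [0.4086, 0.3699, 0.2116]
orientation: [0.271, 0.654, 0.271, -0.652]
wrist_force: [-0.1, 0.0, -0.3]
grip_width: 0.0169
```

Run:
```python
from h import *
go(.606,.2175,.21,-45)
```

```text
t 13.33 yaw -45.0 tcp [0.4086 0.3699 0.2116] F [-0.1  0.  -0.3] w 0.0169 j [-0.35  0.41 -0.56  1.86  0.26  0.94 -1.81]
mm [  1.8 247.3 -31.8] rv [ 0.    -0.002 -0.   ] minrows 6.0
```

{"method": "play_rows", "body": {
  "motion": [
    [0,8,-1,0,0,0],
    [0,28,-4,0,0,0],
    [0,55,-7,0,0,0],
    [0,85,-11,0,0,0],
    [0,115,-15,0,0,0],
    [0,145,-19,0,0,0],
    [0,175,-23,0,0,0],
    [0,203,-27,0,0,0],
    [0,226,-30,0,0,0],
    [0,241,-32,0,0,0],
    [0,247,-32,0,0,0],
    [0,247,-32,0,0,0]
  ]
}}

```text
time_s: 14.33
tcp_pos: [0.6059, 0.2161, 0.2089]
orientation: [-0.27, -0.653, -0.27, 0.654]
wrist_force: [-0.6, 1.3, -0.8]
grip_width: 0.0168
```

{"method": "play_rows", "body": {
  "motion": [
    [0,0,0,0,0,0],
    [5,0,0,0,0,0],
    [10,0,0,0,0,0],
    [10,0,0,0,0,0],
    [10,0,0,0,0,0]
  ]
}}

```text
time_s: 14.75
tcp_pos: [0.6047, 0.2182, 0.1998]
orientation: [-0.271, -0.653, -0.271, 0.653]
wrist_force: [-0.5, -1.3, -0.4]
grip_width: 0.0171
```

Run:
```python
from h import *
p,f=shot('w8'); go(.606,.2175,.1575,-45)
ps=camera_params('scene'); im=grab_frame('scene')[:,:,::-1].copy()
cv2.imwrite('pics/s8.png',cv2.resize(im[200:360,280:440],None,fx=3.5,fy=3.5))
b=np.array([.606,.2175])
im=cv2.imread('pics/w8.png')
cv2.polylines(im,[circ(p,b,.03,.125).round().astype(int)],True,(0,255,0),1)
cv2.polylines(im,[circ(p,b,.037,.2-.0385+.01).round().astype(int)],True,(0,255,255),1)
cv2.imwrite('pics/w8o.png',im)
```

```text
t 14.8 yaw -44.9 tcp [0.6051 0.2181 0.2001] F [-0.9 -0.3 -1. ] w 0.0176 j [-0.06  0.56 -0.47  1.64  0.29  1.01 -1.41]
mm [42.6  1.1 -0.2] rv [0.001 0.    0.   ] minrows 1.0
```

View pics/w8o.png

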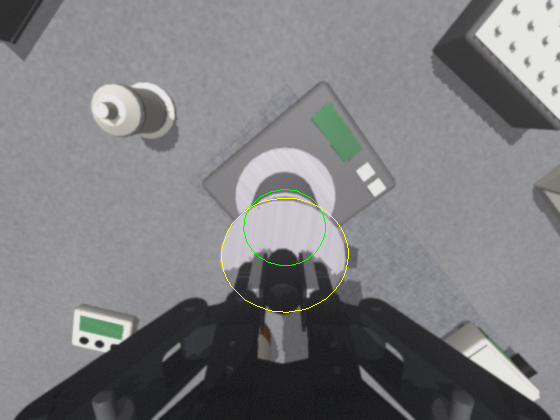

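View pics/s8.png

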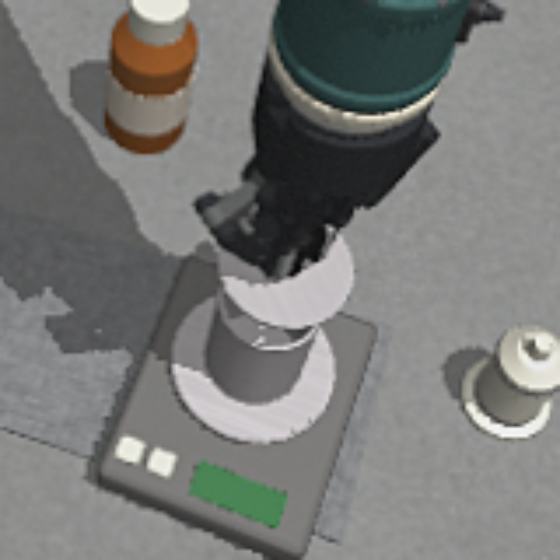

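{"method": "play_rows", "body": {
  "motion": [
    [8,1,0,0,0,0],
    [18,1,0,0,0,0],
    [27,1,0,0,0,0],
    [33,1,0,0,0,0],
    [37,1,0,0,0,0],
    [39.5,1,0,0,0,0],
    [41,1,0,0,0,0],
    [42,1,0,0,0,0],
    [42.5,1,0,0,0,0],
    [42.5,1,0,0,0,0],
    [42.5,1,0,0,0,0]
  ]
}}

```text
time_s: 15.77
tcp_pos: [0.6064, 0.217, 0.1581]
orientation: [0.271, 0.653, 0.271, -0.653]
wrist_force: [-0.0, -0.2, -0.1]
grip_width: 0.0169
```

{"method": "play_rows", "body": {
  "motion": [
    [0.5,0,0,0,0,0],
    [1,0,0,0,0,0],
    [1.5,0,0,0,0,0],
    [1.5,0,0,0,0,0],
    [1.5,0,0,0,0,0]
  ]
}}

```text
time_s: 16.18
tcp_pos: [0.6066, 0.2171, 0.1576]
orientation: [0.271, 0.654, 0.271, -0.653]
wrist_force: [-1.1, -1.2, 5.8]
grip_width: 0.0171
```

Run:
```python
from h import *
p,f=shot('w9'); go(.606,.2175,.1575,-45)
ps=camera_params('scene'); im=grab_frame('scene')[:,:,::-1].copy()
cv2.imwrite('pics/s9.png',cv2.resize(im[220:320,300:400],None,fx=5,fy=5))
```

```text
t 16.23 yaw -45.0 tcp [0.6067 0.2171 0.1576] F [-1.7 -0.9  5.5] w 0.0171 j [-0.07  0.61 -0.45  1.67  0.31  0.94 -1.43]
mm [ 0.1 -0.7  0.2] rv [ 0.    -0.001 -0.001] minrows 0.0
```

View pics/s9.png

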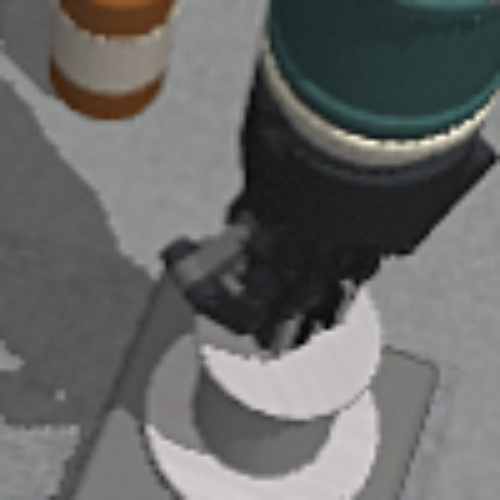

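The cover made contact at the expected height and hides the rim evenly. Releasing.

{"method": "play_rows", "body": {
  "motion": [
    [0,0,0,0,0,0],
    [0,0,0,0,0,0],
    [0,0,0,0,0,0],
    [0,0,0,0,0,0],
    [0,0,0,0,0,0],
    [0,0,0,0,0,0],
    [0,0,0,0,0,0],
    [0,0,0,0,0,0]
  ],
  "gripper": 0
}}

```text
time_s: 16.95
tcp_pos: [0.6062, 0.2169, 0.1562]
orientation: [-0.271, -0.653, -0.271, 0.653]
wrist_force: [-0.1, 0.6, -0.0]
grip_width: 0.0856
```

{"method": "play_rows", "body": {
  "motion": [
    [-5,0,0,0,0,0],
    [-20,0,0,0,0,0],
    [-45,0,0,0,0,0],
    [-70,0,0,0,0,0],
    [-90,0,0,0,0,0],
    [-100,0,0,0,0,0],
    [-103,0,0,0,0,0],
    [-103,0,0,0,0,0],
    [-103,0,0,0,0,0]
  ]
}}

```text
time_s: 17.7
tcp_pos: [0.6057, 0.2165, 0.258]
orientation: [-0.271, -0.653, -0.271, 0.654]
wrist_force: [0.9, -0.4, 0.2]
grip_width: 0.0853
```

Run:
```python
from h import *
p,f=shot('w10'); 
im=cv2.imread('pics/w10.png'); b=(.6065,.217)
for r,z in [(.037,.129),(.009,.167),(.03,.045)]: cv2.polylines(im,[circ(p,b,r,z).round().astype(int)],True,(0,255,0),1)
cv2.imwrite('pics/w10.png',im)
f=grab_frame('scene'); cv2.imwrite('pics/s10.png',cv2.resize(f[150:350,260:460,::-1],None,fx=3,fy=3))
go(.4262,.104,.26,-45); go(.4262,.104,.26,0)
```

```text
t 17.8 yaw -45.0 tcp [0.6056 0.2165 0.2576] F [-0.6 -0.  -0.9] w 0.085 j [-0.05  0.51 -0.49  1.59  0.25  1.12 -1.38]
mm [ -1.8 -47.4 206.4] rv [0.    0.002 0.001] minrows 5.1
t 17.8 yaw -45.0 tcp [0.6056 0.2165 0.2576] F [-0.6 -0.  -0.9] w 0.085 j [-0.05  0.51 -0.49  1.59  0.25  1.12 -1.38]
mm [ -1.8 -47.4 206.4] rv [-0.785  0.002  0.002] minrows 6.3
```

View pics/w10.png

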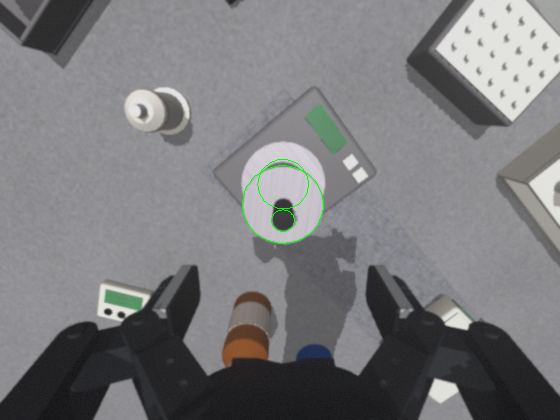

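View pics/s10.png

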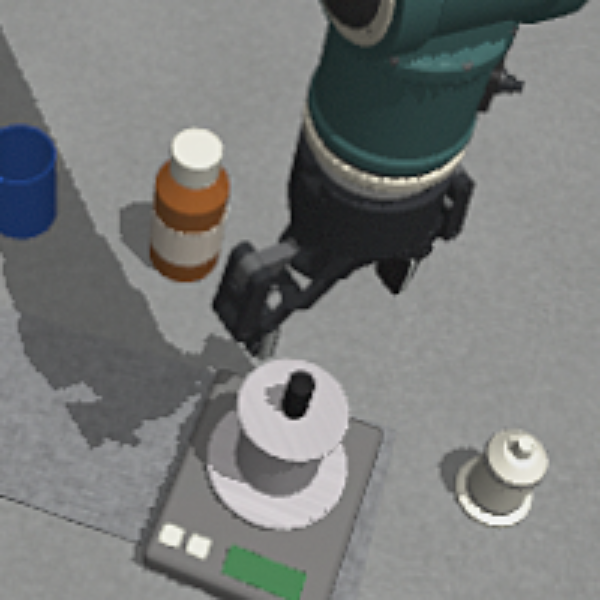

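{"method": "play_rows", "body": {
  "motion": [
    [-5,-2,8,0,0,0],
    [-15,-7,30,0,0,0],
    [-20,-14,60,0,0,0],
    [-25,-21,92,0,0,0],
    [-25,-28,124,0,0,0],
    [-25,-35,154,0,0,0],
    [-25,-41,180,0,0,0],
    [-25,-45,198,0,0,0],
    [-25,-47,206,0,0,0],
    [-25,-47,206,0,0,0],
    [-25,-47,206,0,0,0]
  ]
}}

```text
time_s: 18.72
tcp_pos: [0.4279, 0.1046, 0.2846]
orientation: [0.271, 0.654, 0.27, -0.653]
wrist_force: [0.7, 1.1, -0.5]
grip_width: 0.0853
```

Run:
```python
from h import *
p,f=shot('w11'); go(.4262,.104,.14,-45)
im=cv2.imread('pics/w11.png'); b=(.4262,.1046)
for r,z in [(.019,.145),(.029,.0)]: cv2.polylines(im,[circ(p,b,r,z).round().astype(int)],True,(0,255,0),1)
q=w2px('x',[*b,.12],p)[0].astype(int); x0=max(q[0]-100,0);y0=max(q[1]-75,0);print(x0,y0)
raw=cv2.imread('pics/w11.png')[y0:y0+150,x0:x0+200]
cv2.imwrite('pics/w11o.png',cv2.resize(np.hstack([raw,im[y0:y0+150,x0:x0+200]]),None,fx=2,fy=2,interpolation=cv2.INTER_CUBIC))
```

```text
t 18.77 yaw -45.0 tcp [0.4283 0.105  0.2845] F [-0.  -0.2  0.7] w 0.0855 j [ 0.19  0.11 -0.54  2.02  0.06  1.03 -1.16]
mm [144.5  -0.8   2.3] rv [ 0.001 -0.001 -0.   ] minrows 3.5
181 122
```

View pics/w11o.png

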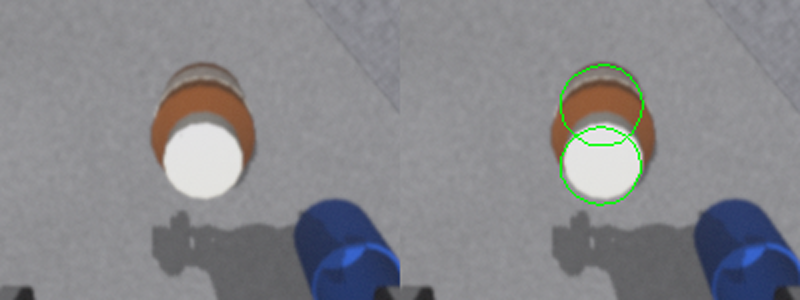

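The two amber bottles in the top view sit at (242,235) and (425,246). The cap of the first fits a 38 mm circle at 145 mm height and it looks clearly longer in the scene view, so it's the taller.

Run:
```python
from h import *
c=px2w('wrist',282.7,202.2,.145); print(c); go(c[0],c[1],.140,-45)
```

```text
[0.42962389 0.10575569 0.145     ]
t 18.77 yaw -45.0 tcp [0.4283 0.105  0.2845] F [-0.  -0.2  0.7] w 0.0855 j [ 0.19  0.11 -0.54  2.02  0.06  1.03 -1.16]
mm [144.5   0.4  -1.3] rv [ 0.001 -0.001 -0.   ] minrows 3.5
```

{"method": "play_rows", "body": {
  "motion": [
    [10,0,-1,0,0,0],
    [32,0,-1,0,0,0],
    [58,0,-1,0,0,0],
    [82,0,-1,0,0,0],
    [102,0,-1,0,0,0],
    [118,0,-1,0,0,0],
    [130,0,-1,0,0,0],
    [138,0,-1,0,0,0],
    [142,0,-1,0,0,0],
    [143,0,-1,0,0,0],
    [143,0,-1,0,0,0]
  ]
}}

```text
time_s: 19.68
tcp_pos: [0.4284, 0.1055, 0.1411]
orientation: [-0.271, -0.653, -0.271, 0.653]
wrist_force: [-0.1, 1.5, 0.7]
grip_width: 0.0852
```

{"method": "play_rows", "body": {
  "motion": [
    [0,0,0,0,0,0],
    [0,0,0,0,0,0],
    [0,0,0,0,0,0],
    [0,0,0,0,0,0],
    [0,0,0,0,0,0],
    [0,0,0,0,0,0],
    [0,0,0,0,0,0],
    [0,0,0,0,0,0],
    [0,0,0,0,0,0]
  ],
  "gripper": 0.9,
  "newtons": 45
}}

```text
time_s: 20.43
tcp_pos: [0.4285, 0.1053, 0.142]
orientation: [0.271, 0.654, 0.271, -0.653]
wrist_force: [-2.8, 0.9, 5.5]
grip_width: 0.0361
```

{"method": "play_rows", "body": {
  "motion": [
    [-4,0,0,0,0,0],
    [-10,0,0,0,0,0],
    [-20,0,0,0,0,0],
    [-30,0,0,0,0,0],
    [-36,0,0,0,0,0],
    [-40,0,0,0,0,0],
    [-40,0,0,0,0,0]
  ]
}}

```text
time_s: 21.02
tcp_pos: [0.4287, 0.1052, 0.1824]
orientation: [0.271, 0.654, 0.27, -0.653]
wrist_force: [0.4, -0.8, -2.8]
grip_width: 0.036
```

Run:
```python
from h import *
shot('w12')
f=grab_frame('scene'); cv2.imwrite('pics/s12.png',cv2.resize(f[120:280,240:400,::-1],None,fx=3.5,fy=3.5))
go(.59,-.14,.26,-45);
```

```text
t 21.12 yaw -45.0 tcp [0.4281 0.105  0.1814] F [-0.5  1.1 -2.9] w 0.0362 j [ 0.14  0.26 -0.52  2.13  0.18  0.79 -1.27]
mm [-78.6 287.8  58.8] rv [ 0. -0. -0.] minrows 7.3
```

View pics/s12.png

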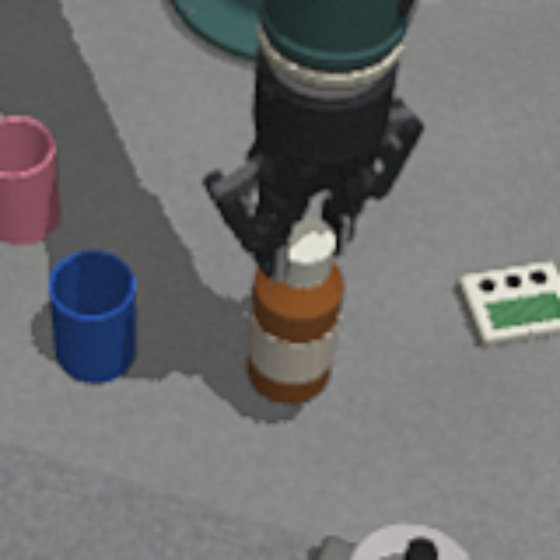

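View pics/w12.png

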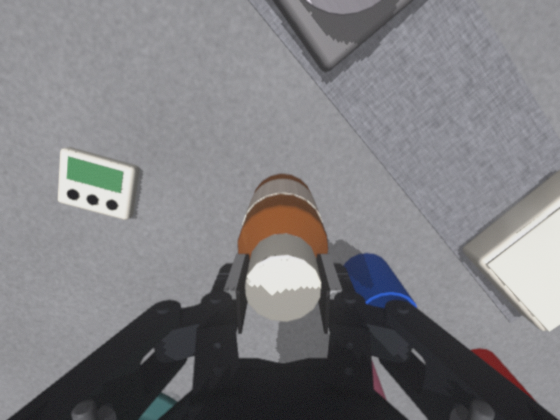

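{"method": "play_rows", "body": {
  "motion": [
    [-15,0,0,0,0,0],
    [-40,15,3,0,0,0],
    [-65,42,9,0,0,0],
    [-78,75,16,0,0,0],
    [-78,110,23,0,0,0],
    [-78,145,30,0,0,0],
    [-78,180,37,0,0,0],
    [-78,213,44,0,0,0],
    [-78,242,50,0,0,0],
    [-78,266,55,0,0,0],
    [-78,281,58,0,0,0],
    [-78,288,59,0,0,0]
  ]
}}

```text
time_s: 22.12
tcp_pos: [0.5904, -0.1431, 0.2578]
orientation: [-0.269, -0.653, -0.27, 0.654]
wrist_force: [-0.5, 0.7, -2.5]
grip_width: 0.0361
```

{"method": "play_rows", "body": {
  "motion": [
    [0,0,0,0,0,0],
    [8,0,0,0,0,0],
    [20,0,0,0,0,0],
    [32,0,0,0,0,0],
    [40,0,0,0,0,0],
    [45,0,0,0,0,0],
    [45,0,0,0,0,0],
    [45,0,0,0,0,0]
  ]
}}

```text
time_s: 22.78
tcp_pos: [0.59, -0.1399, 0.2139]
orientation: [-0.271, -0.653, -0.271, 0.653]
wrist_force: [-0.1, 0.2, -1.6]
grip_width: 0.0364
```

Run:
```python
from h import *
def sq(p,c,h,yaw,z):
    a=np.radians(yaw);u=np.array([np.cos(a),np.sin(a)]);v=np.array([-u[1],u[0]])
    return w2px('x',np.array([[*(np.array(c)+h*(i*u+j*v)),z] for i,j in [(1,1),(1,-1),(-1,-1),(-1,1)]]),p).round().astype(int)
p,f=shot('w13'); go(.59,-.14,.19,-45)
im=cv2.imread('pics/w13.png'); cv2.polylines(im,[sq(p,(.59,-.14),.06,-2.5,.048)],True,(0,255,0),1); cv2.imwrite('pics/w13o.png',im)
ps=camera_params('scene'); im=grab_frame('scene')[:,:,::-1].copy(); cv2.polylines(im,[sq(ps,(.59,-.14),.06,-2.5,.048)],True,(0,255,0),1)
cv2.imwrite('pics/s13.png',cv2.resize(im[170:330,140:300],None,fx=3.5,fy=3.5))
```

```text
t 22.83 yaw -45.0 tcp [ 0.5903 -0.14    0.2145] F [-0.2 -0.1 -3. ] w 0.0363 j [ 0.44  0.46 -0.35  1.73  0.19  0.98 -0.76]
mm [24.5 -0.3  0.2] rv [ 0.001 -0.    -0.   ] minrows 0.6
```

View pics/w13o.png

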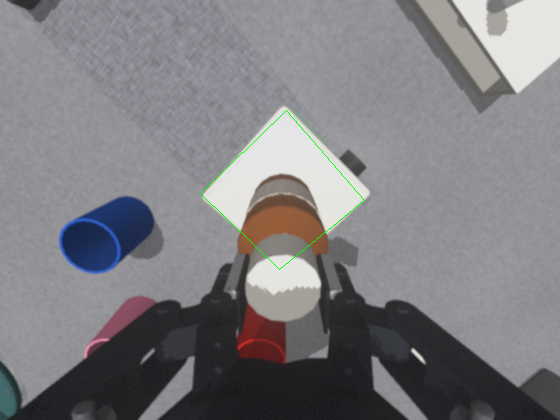

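View pics/s13.png

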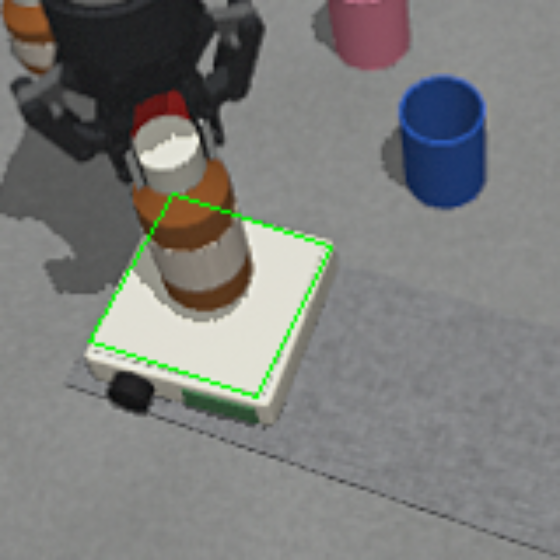

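{"method": "play_rows", "body": {
  "motion": [
    [6,1,0,0,0,0],
    [12,1,0,0,0,0],
    [16,1,0,0,0,0],
    [19,1,0,0,0,0],
    [21,1,0,0,0,0],
    [22.5,1,0,0,0,0],
    [23.5,1,0,0,0,0],
    [24.5,1,0,0,0,0],
    [25,1,0,0,0,0],
    [25,1,0,0,0,0],
    [25,1,0,0,0,0]
  ]
}}

```text
time_s: 23.8
tcp_pos: [0.5911, -0.1408, 0.1901]
orientation: [0.271, 0.653, 0.271, -0.653]
wrist_force: [-2.0, 1.1, 5.1]
grip_width: 0.0362
```

Contact at the expected height. Releasing.

{"method": "play_rows", "body": {
  "motion": [
    [0,0,0,0,0,0],
    [0,0,0,0,0,0],
    [0,0,0,0,0,0],
    [0,0,0,0,0,0],
    [0,0,0,0,0,0],
    [0,0,0,0,0,0],
    [0,0,0,0,0,0],
    [0,0,0,0,0,0]
  ],
  "gripper": 0
}}

```text
time_s: 24.47
tcp_pos: [0.5908, -0.1409, 0.1892]
orientation: [-0.271, -0.653, -0.271, 0.653]
wrist_force: [-0.0, 0.2, -0.0]
grip_width: 0.0854
```

{"method": "play_rows", "body": {
  "motion": [
    [-5,0,0,0,0,0],
    [-20,0,0,0,0,0],
    [-45,0,0,0,0,0],
    [-70,0,0,0,0,0],
    [-88,0,0,0,0,0],
    [-98,0,0,0,0,0],
    [-100,0,0,0,0,0],
    [-100,0,0,0,0,0]
  ]
}}

```text
time_s: 25.13
tcp_pos: [0.5908, -0.1409, 0.2895]
orientation: [0.271, 0.653, 0.27, -0.653]
wrist_force: [-0.3, -1.6, -0.8]
grip_width: 0.086
```

Run:
```python
from h import *
shot('w14')
f=grab_frame('scene'); cv2.imwrite('pics/s14.png',f[:,:,::-1])
go(.563,.367,.25,-45);
```

```text
t 25.23 yaw -45.0 tcp [ 0.5901 -0.1409  0.2879] F [ 0.4 -0.6  0.3] w 0.0855 j [ 0.46  0.39 -0.37  1.65  0.15  1.13 -0.73]
mm [  38.2 -378.1 -340.1] rv [0.    0.001 0.002] minrows 12.2
```

View pics/w14.png

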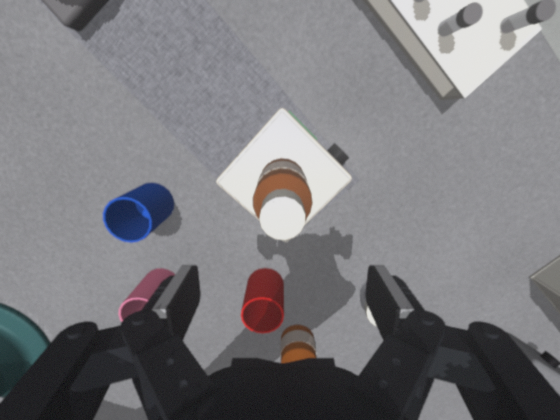

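View pics/s14.png

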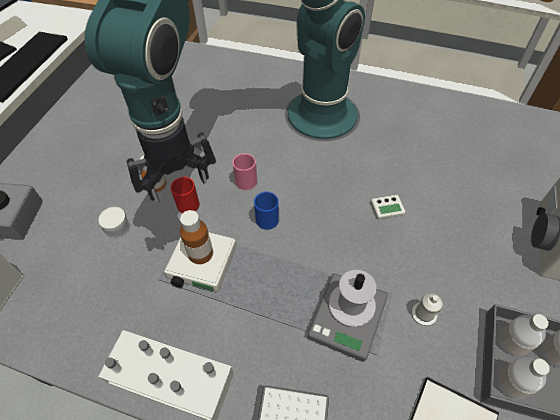

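{"method": "play_rows", "body": {
  "motion": [
    [0,-8,-7,0,0,0],
    [0,-28,-25,0,0,0],
    [0,-55,-50,0,0,0],
    [0,-83,-75,0,0,0],
    [0,-111,-100,0,0,0],
    [0,-139,-125,0,0,0],
    [0,-167,-150,0,0,0],
    [0,-195,-175,0,0,0],
    [0,-223,-200,0,0,0],
    [0,-251,-226,0,0,0],
    [0,-279,-251,0,0,0],
    [0,-300,-270,0,0,0]
  ]
}}

```text
time_s: 26.23
tcp_pos: [0.5673, 0.2666, 0.2882]
orientation: [-0.271, -0.652, -0.273, 0.653]
wrist_force: [0.4, 0.0, 0.2]
grip_width: 0.0852
```

{"method": "play_rows", "body": {
  "motion": [
    [0,-20,-18,0,0,0],
    [0,-42,-38,0,0,0],
    [15,-60,-55,0,0,0],
    [35,-72,-66,0,0,0],
    [55,-78,-70,0,0,0],
    [60,-78,-70,0,0,0],
    [60,-78,-70,0,0,0],
    [60,-78,-70,0,0,0]
  ]
}}

```text
time_s: 26.9
tcp_pos: [0.5639, 0.3662, 0.2291]
orientation: [-0.271, -0.653, -0.27, 0.654]
wrist_force: [0.5, 0.4, 0.1]
grip_width: 0.0857
```

Run:
```python
from h import *
p,f=shot('w15'); go(.563,.367,.045,-45)
im=cv2.imread('pics/w15.png'); b=(.5625,.368)
for r,z in [(.006,.088),(.028,.006),(.021,.066)]: cv2.polylines(im,[circ(p,b,r,z).round().astype(int)],True,(0,255,0),1)
q=w2px('x',[*b,.05],p)[0].astype(int); x0=max(q[0]-100,0);y0=max(q[1]-75,0);print(x0,y0)
raw=cv2.imread('pics/w15.png')[y0:y0+150,x0:x0+200]
cv2.imwrite('pics/w15o.png',cv2.resize(np.hstack([raw,im[y0:y0+150,x0:x0+200]]),None,fx=2,fy=2,interpolation=cv2.INTER_CUBIC))
```

```text
t 26.95 yaw -45.1 tcp [0.5645 0.3662 0.23  ] F [-0.2  0.2  0.6] w 0.0855 j [-0.3   0.58 -0.48  1.54  0.29  1.1  -1.63]
mm [185.   -1.7   0.6] rv [-0.001 -0.001 -0.001] minrows 4.4
180 117
```

View pics/w15o.png

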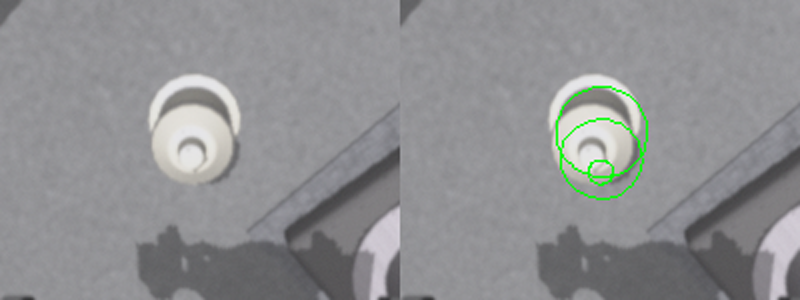

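Run:
```python
from h import *
for u,v,z in [(277.5,177.2,.006),(276.7,189.2,.064),(275.3,194.5,.088)]: print(px2w('wrist',u,v,z))
p=camera_params('wrist')
im=cv2.imread('pics/w15.png'); b=(.568,.3725)
for r,z in [(.006,.088),(.028,.006),(.021,.066)]: cv2.polylines(im,[circ(p,b,r,z).round().astype(int)],True,(0,255,0),1)
cv2.imwrite('pics/w15p.png',cv2.resize(im[117:267,180:380],None,fx=4,fy=4,interpolation=cv2.INTER_CUBIC))
go(*b,.045,-45)
```

```text
[0.56590106 0.37581839 0.006     ]
[0.5657098  0.37546253 0.064     ]
[0.56572274 0.37670465 0.088     ]
t 26.95 yaw -45.1 tcp [0.5645 0.3662 0.23  ] F [-0.2  0.2  0.6] w 0.0855 j [-0.3   0.58 -0.48  1.54  0.29  1.1  -1.63]
mm [185.   -2.1  -6.8] rv [-0.001 -0.001 -0.001] minrows 4.4
```

View pics/w15p.png

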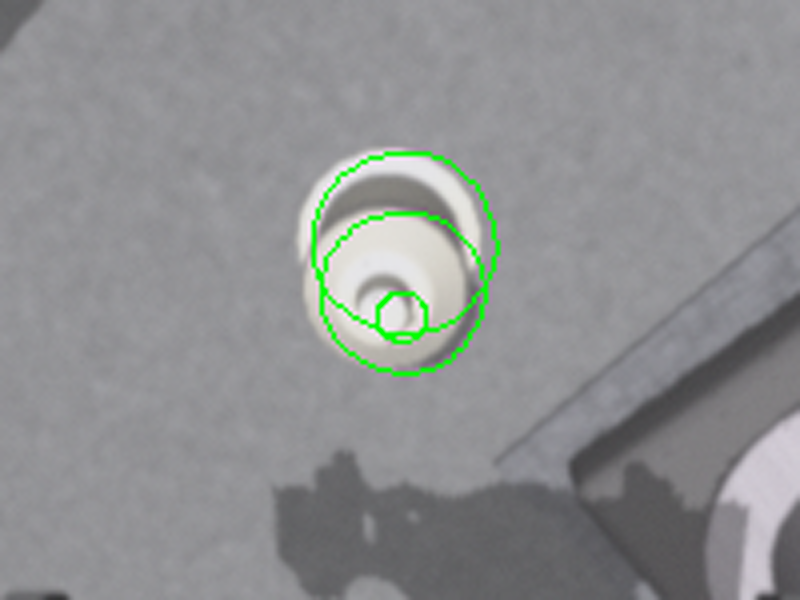

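The foot, body top and nozzle all put the capsule at (0.566,0.3755). My first top-view guess was about 8 mm off.

{"method": "play_rows", "body": {
  "motion": [
    [8,-5.5,-7,0,0,0],
    [35,-5.5,-7,0,0,0],
    [68,-5.5,-7,0,0,0],
    [98,-5.5,-7,0,0,0],
    [125,-5.5,-7,0,0,0],
    [147,-5.5,-7,0,0,0],
    [164,-5.5,-7,0,0,0],
    [176,-5.5,-7,0,0,0],
    [183,-5.5,-7,0,0,0],
    [185,-5.5,-7,0,0,0],
    [185,-5.5,-7,0,0,0]
  ]
}}

```text
time_s: 27.87
tcp_pos: [0.5652, 0.3759, 0.0446]
orientation: [0.271, 0.654, 0.271, -0.653]
wrist_force: [-0.7, -0.6, 0.5]
grip_width: 0.0853
```

{"method": "play_rows", "body": {
  "motion": [
    [0,0,0,0,0,0],
    [0,0,0,0,0,0],
    [0,0,0,0,0,0],
    [0,0,0,0,0,0],
    [0,0,0,0,0,0],
    [0,0,0,0,0,0],
    [0,0,0,0,0,0],
    [0,0,0,0,0,0],
    [0,0,0,0,0,0]
  ],
  "gripper": 0.9,
  "newtons": 30
}}

```text
time_s: 28.62
tcp_pos: [0.5654, 0.3761, 0.0454]
orientation: [0.271, 0.654, 0.271, -0.653]
wrist_force: [-0.2, 0.0, 5.1]
grip_width: 0.0409
```

{"method": "play_rows", "body": {
  "motion": [
    [-4,0,0,0,0,0],
    [-15,0,0,0,0,0],
    [-35,0,0,0,0,0],
    [-62,0,0,0,0,0],
    [-92,0,0,0,0,0],
    [-122,0,0,0,0,0],
    [-152,0,0,0,0,0],
    [-180,0,0,0,0,0],
    [-200,0,0,0,0,0],
    [-212,0,0,0,0,0],
    [-215,0,0,0,0,0],
    [-215,0,0,0,0,0]
  ]
}}

```text
time_s: 29.62
tcp_pos: [0.5648, 0.3756, 0.2597]
orientation: [0.271, 0.653, 0.271, -0.653]
wrist_force: [1.2, 0.5, -0.3]
grip_width: 0.041
```

Run:
```python
from h import *
p,f=shot('w16'); go(.598,.039,.26,-45)
```

```text
t 29.67 yaw -45.0 tcp [0.5644 0.3752 0.2583] F [ 0.6 -0.3 -1.2] w 0.0412 j [-0.31  0.57 -0.49  1.49  0.28  1.15 -1.63]
mm [ -1.4 261.4 214.1] rv [0.    0.002 0.   ] minrows 8.1
```

View pics/w16.png

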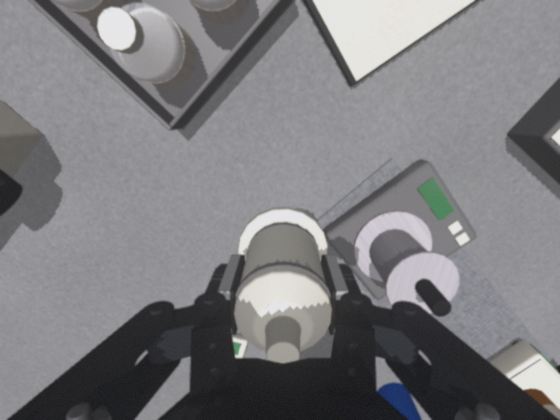

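{"method": "play_rows", "body": {
  "motion": [
    [0,8,7,0,0,0],
    [0,28,23,0,0,0],
    [0,54,44,0,0,0],
    [0,82,67,0,0,0],
    [0,110,90,0,0,0],
    [0,138,113,0,0,0],
    [0,166,136,0,0,0],
    [0,194,159,0,0,0],
    [0,221,181,0,0,0],
    [0,243,199,0,0,0],
    [0,257,210,0,0,0],
    [0,261.5,214,0,0,0]
  ]
}}

```text
time_s: 30.67
tcp_pos: [0.598, 0.0337, 0.2574]
orientation: [-0.269, -0.653, -0.268, 0.656]
wrist_force: [-0.5, -0.8, -0.9]
grip_width: 0.0411
```

{"method": "play_rows", "body": {
  "motion": [
    [0,0,0,0,0,0],
    [15,0,0,0,0,0],
    [45,0,0,0,0,0],
    [80,0,0,0,0,0],
    [115,0,0,0,0,0],
    [145,0,0,0,0,0],
    [165,0,0,0,0,0],
    [180,0,0,0,0,0],
    [187,0,0,0,0,0],
    [190,0,0,0,0,0],
    [190,0,0,0,0,0],
    [190,0,0,0,0,0]
  ]
}}

```text
time_s: 31.67
tcp_pos: [0.5991, 0.0403, 0.0701]
orientation: [0.271, 0.654, 0.271, -0.653]
wrist_force: [0.0, 0.0, -0.6]
grip_width: 0.0409
```

Run:
```python
from h import *
go(.598,.039,.0485,-45)
ps=camera_params('scene'); im=grab_frame('scene')[:,:,::-1].copy()
m=np.array([.598,.039]);d=np.array([.0155,.358]);d/=np.linalg.norm(d);n=np.array([d[1],-d[0]])
q=w2px('x',[[*(m+a*.26*d+b*.075*n),.003] for a,b in [(1,1),(1,-1),(-1,-1),(-1,1)]],ps).round().astype(int)
cv2.polylines(im,[q],True,(0,255,0),1); cv2.polylines(im,[circ(ps,m,.028,.003).round().astype(int)],True,(0,255,255),1)
cv2.imwrite('pics/s17.png',cv2.resize(im[210:370,140:400],None,fx=3,fy=3,interpolation=cv2.INTER_CUBIC))
pt=camera_params('top'); im=grab_frame('top')[:,:,::-1].copy()
cv2.polylines(im,[w2px('x',[[*(m+a*.26*d+b*.075*n),.003] for a,b in [(1,1),(1,-1),(-1,-1),(-1,1)]],pt).round().astype(int)],True,(0,255,0),1)
cv2.imwrite('pics/t17.png',cv2.resize(im[120:220,160:380],None,fx=3.6,fy=3.6,interpolation=cv2.INTER_CUBIC))
```

```text
t 31.67 yaw -44.9 tcp [0.5991 0.0403 0.0701] F [ 0.   0.  -0.6] w 0.0409 j [ 0.15  0.65 -0.36  1.82  0.33  0.72 -1.18]
mm [21.6  0.1  1.7] rv [ 0.001 -0.001 -0.001] minrows 0.5
```

View pics/s17.png

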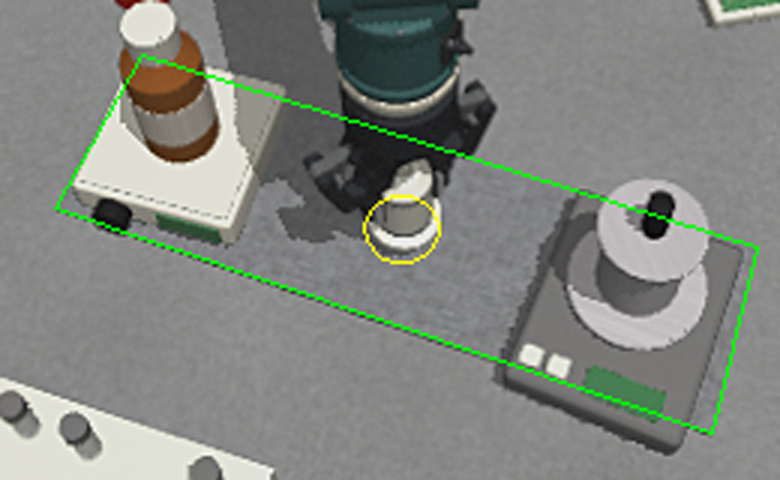

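View pics/t17.png

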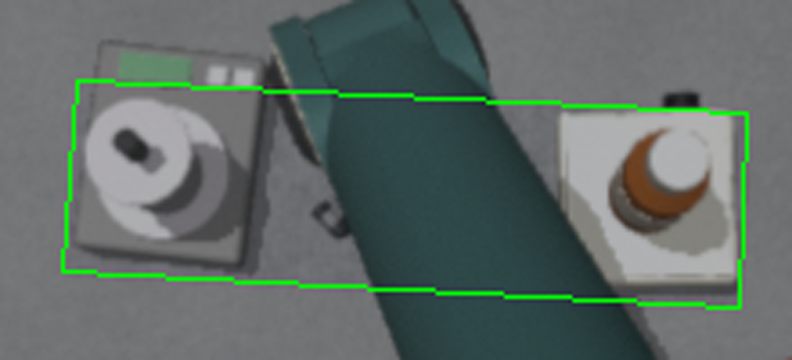

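The mat outline fits in both views. Lowering the capsule.

{"method": "play_rows", "body": {
  "motion": [
    [5,0,1,0,0,0],
    [10,0,1,0,0,0],
    [14,0,1,0,0,0],
    [17,0,1,0,0,0],
    [19,0,1,0,0,0],
    [20.5,0,1,0,0,0],
    [21.5,0,1,0,0,0],
    [22,0,1,0,0,0],
    [22,0,1,0,0,0],
    [22,0,1,0,0,0]
  ]
}}

```text
time_s: 32.6
tcp_pos: [0.5976, 0.0387, 0.0483]
orientation: [-0.271, -0.653, -0.271, 0.654]
wrist_force: [-3.6, -0.7, 7.5]
grip_width: 0.0408
```

{"method": "play_rows", "body": {
  "motion": [
    [0,0,0,0,0,0],
    [0,0,0,0,0,0],
    [0,0,0,0,0,0],
    [0,0,0,0,0,0],
    [0,0,0,0,0,0],
    [0,0,0,0,0,0],
    [0,0,0,0,0,0],
    [0,0,0,0,0,0]
  ],
  "gripper": 0
}}

```text
time_s: 33.27
tcp_pos: [0.5978, 0.0388, 0.0472]
orientation: [-0.271, -0.653, -0.271, 0.653]
wrist_force: [0.0, -0.4, 0.7]
grip_width: 0.0854
```

{"method": "play_rows", "body": {
  "motion": [
    [-5,0,0,0,0,0],
    [-20,0,0,0,0,0],
    [-45,0,0,0,0,0],
    [-80,0,0,0,0,0],
    [-120,0,0,0,0,0],
    [-160,0,0,0,0,0],
    [-195,0,0,0,0,0],
    [-215,0,0,0,0,0],
    [-220,0,0,0,0,0],
    [-220,0,0,0,0,0],
    [-220,0,0,0,0,0]
  ]
}}

```text
time_s: 34.18
tcp_pos: [0.5972, 0.0385, 0.2665]
orientation: [-0.271, -0.653, -0.271, 0.654]
wrist_force: [-0.2, 0.3, -1.0]
grip_width: 0.0859
```

Run:
```python
from h import *
p,f=shot('w18'); go(.598,.039,.0485,-45)
im=cv2.imread('pics/w18.png')
for b,r,z in [((.598,.039),.028,.009),((.606,.2175),.05,.045),((.606,.2175),.037,.129),((.59,-.14),.019,.193)]:
    cv2.polylines(im,[circ(p,b,r,z).round().astype(int)],True,(0,255,0),1)
cv2.imwrite('pics/w18o.png',im)
f=grab_frame('scene'); cv2.imwrite('pics/s18.png',cv2.resize(f[140:370,80:440,::-1],None,fx=2.2,fy=2.2,interpolation=cv2.INTER_CUBIC))
for t in ["beaker_mid","cover_mid","tall_bottle_mid","capsule_mid","short_bottle_mid","jar_mid"]:
    for d in boxes_of(t,'scene')[:3]: print(t,round(d['score'],2),d['centre'])
```

```text
t 34.23 yaw -45.0 tcp [0.5969 0.0385 0.2657] F [ 0.6  0.5 -0.4] w 0.0857 j [ 0.23  0.41 -0.45  1.69  0.2   1.08 -1.07]
mm [217.2   0.8  -1.6] rv [0.    0.002 0.002] minrows 5.2
beaker_mid 0.87 [0.6308, 0.2118, 0.0769]
beaker_mid 0.74 [0.3508, -0.1455, 0.0544]
beaker_mid 0.67 [0.4492, -0.2495, 0.0534]
cover_mid 0.69 [0.6131, 0.2209, 0.1287]
tall_bottle_mid 0.88 [0.6049, -0.1301, 0.1541]
capsule_mid 0.55 [0.6062, 0.047, 0.0575]
short_bottle_mid 0.65 [0.4158, -0.3527, 0.0572]
jar_mid 0.76 [0.568, -0.3817, 0.0472]
jar_mid 0.58 [0.6213, -0.1157, 0.0458]
```

View pics/w18o.png

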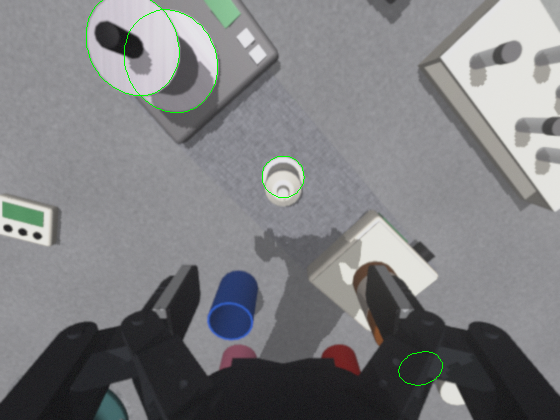

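View pics/s18.png

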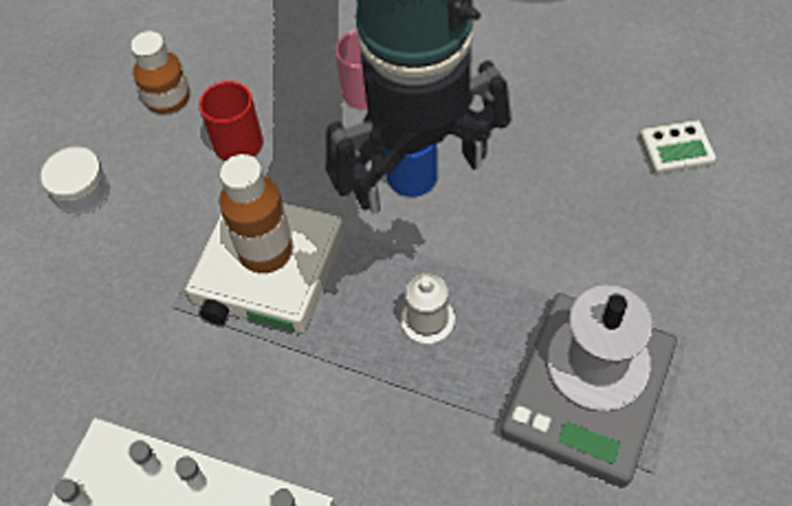

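Everything is upright and where I expected it, and the gripper is clear. Handing in.

```bash
python3 -c "
from cell import *
print(close_job())"
```

```text
the job is handed in; nothing more can be done
None
```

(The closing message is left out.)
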